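Fit the hold-down plate on the vial shaker

ROBOT

A 7-joint arm with a two-finger parallel gripper is mounted at the origin on the work surface. World frame = base frame: x ahead of the robot, y to its left, z up, the work surface at z = 0. Lengths are in m, angles in rad, forces in N, time in s.
With the tool pointing down it reaches from about 0.4 to 0.85 m from the base axis. Payload 10.4 kg.
Tool frame: the origin (TCP) lies between the finger pads; the fingertips stand 17 mm ahead of it and the grasp point (between the pads) lies 2 mm behind it (arm.nose_length is the distance from the TCP to the fingertips, in m); z points along the fingers, x is the direction in which the jaws open and shut, and the axes are right-handed (so a half turn about z gives the same grasp; the last joint's range is limited). The gripper opens to 87 mm and grips with 3 to 60 N. Pads are 19 mm wide; open, the fingers measure 117 mm over their backs; the gripper's body (75 mm by 190 mm) begins 51 mm behind the grasp point.
Start: joints at [-1.174, 0.332, -0.065, 1.46, 0.022, 1.35, -0.088], TCP at [0.255, 0.571, 0.24] pointing down, gripper open.
Joint ranges: [-2.6, 2.6], [-0.5, 2.12], [-1.47, 1.34], [0.16, 2.42], [-1.27, 4.41], [0.06, 2.06], [-2.6, 2.6]. Speed limits (rad/s): [2.22, 2.22, 2.79, 2.79, 3.14, 3.14, 3.14].

INTERFACE

Orientations are given as a unit quaternion [x, y, z, w].
In Python, from station import arm, read_camera, camera_params, ticket gives the robot as it stands.
- The arm moves only by the tool servo_tool, never from a script. Its argument "plan" is a list that holds one entry, the list of rows, each a list of 5 numbers: the finger opening in m, from 0 to 0.087, then the shift along the tool's x, y, z in m, then the turn about the tool's z in rad. A call has exactly 8 rows; each row shifts and turns the pose as measured when the row begins, along the tool's axes as they then stand; what a row does not reach is not made up. A row lasts 1/12 s, in which the tool goes at most 41.7 mm and 7.16 degrees, less where a joint would pass 70% of its speed; a pose out of reach is approached as far as the arm can. A call is refused whole if a number of a shift passes 0.0417 or a number of a turn 0.125, either way. A call with a gripper value outside its range is refused whole. The fingers move at their own pace and stop on an object; the grip force is fixed at half the most. Time passes only in rows, so rows that do not move let the fingers close, or fill a call up. It gives the time, the measured TCP pose, the force and the opening at its end, in the units of the state.
- arm.sense(): the state, without advancing time (a new reading comes with each control period).
- read_camera(name): name is "side" or "top"; returns (picture, depth): 480x640x3 uint8, red, green, blue; 480x640 float32, m along the optical axis (not along the pixel's ray), 0 where there is no reading.
- camera_params(name): a dict with "fx", "fy", "cx", "cy" (pixels), "rvec" (rotation vector, rad) and "tvec" (3), from world to camera coordinates, as OpenCV has them. Camera axes: x right, y down, z forward; pixel columns grow to the right and rows downward; lengths in m; the calibration is good to about 2 mm. A picture is of the moment at which its call begins. camera_params takes no time and is no camera call.
- ticket.hand_in(): hands the job in, once; it reports no verdict.
The state is a dict: "time_s": time; "joint_positions": joint angles; "joint_velocities": joint speeds; "joint_torque": joint torques, N m; "position": TCP position; "tool_rot": TCP orientation; "ft_force": force on the tool from outside, world axes, zero at the start; "wrist_torque": the same for the moment, N m; "width": opening from 0.0 (shut) to 1.0 (fully open).
Only numpy, scipy, OpenCV 4.12 (cv2) and the standard library are available. Lean on these libraries where they do the work, as an engineer would, in place of code of your own. Each camera call takes 0.05 s, during which the arm holds its last target.

TASK

Fit the hold-down plate onto the vial shaker: pick it up by its handle, lower it gently and level over both guide posts onto the vial caps, and press it down until both spring catches have snapped over its ends, then let go. Do not slam or tip the plate on the glass vials, do not force it, and leave the jar, the dropper bottle and the beaker where they stand.

Things in the scene. Friction and masses are not known exactly. Their poses are not given: they have to be found in the camera images.
- hold_down_plate: Loose aluminium plate, 120 (own x) x 270 (own y) x 10 mm thick, 0.3 to 0.5 kg, flat on the bench at the start. Origin: centre of its underside, z up. It has a round through hole near each end and a navy bridge handle across its middle. Symmetrical: it may be fitted either way round.
- plate_handle (a point): Centre of the plate's handle bar, 42 mm above the plate's underside: the place to grip. The bar runs along the plate's x, 84 mm long, 14 mm wide (plate y), 14 mm high, on two legs at x = +-34 mm, with a 25 mm gap between plate and bar. Grip it with the fingers closing along the plate's y.
- plate_hole_a (a point): Centre of the through hole at the plate's +y end (x = 0, y = +118 mm), at the underside; 14.5 mm diameter, straight.
- plate_hole_b (a point): The same for the hole at the plate's -y end (x = 0, y = -118 mm).
- shaker: White orbital vial shaker, fixed. Housing 230 (own x) x 270 (own y) x 70 mm high, control nose on the -x side out to x = -155 mm. Origin: centre of its footprint at bench height, z up. On top a 150 x 310 mm aluminium deck carries two guide posts, the vial rack and two spring catches. The posts and all else on the deck share the deck's unknown shift: see post_a_mean.
- post_a_mean (a point): MEAN place of the top of the +y post (shaker x = 0, y = 118, z = 212 mm). The deck stops anywhere on its 10 mm orbit: all on it stands 5 mm off this mean place, in any horizontal direction (never turned), and is then held still. This shift is NOT in the readings: find it by touch or sight. Posts: 12 mm diameter, flat top, 1.5 mm chamfer.
- post_b_mean (a point): The same for the -y post (shaker x = 0, y = -118 mm, z = 212 mm); both posts always have the same shift. Each post stands on a 22 mm collar whose shoulder, at z = 160 mm, is the hard stop for the plate.
- vials_mean (a point): Mean centre of the vial caps' tops (shaker z = 170 mm): 18 amber vials with teal caps, 3 x 6, in a white rack 106 x 200 mm between the posts. The rack is sprung: it starts to give at about 4 N and needs about 12 N to sink 7 mm.
- home_mean (a point): Mean place of the plate's origin when fitted and latched (shaker z = 163.5 mm). Press the plate 1 to 3 mm lower than this for the catches to snap over its top; the sprung vials then lift it against the catches. It takes some 10 to 18 N down on the handle; not latched, the plate stays 5 to 15 mm too high.
- catch_left (a joint): Angle (rad) of the spring catch at the shaker's +y end, an upright 30 mm wide steel leaf beyond the post, with a sloping nose reaching 4 mm over the plate's end and a red thumb tab, top at z = 201 mm. 0 = closed, positive = outward. The plate's end pushes it out to 0.03-0.09 while passing the nose; then it snaps back to 0 over the plate.
- catch_right (a joint): The same for the catch at the shaker's -y end: 0 = closed, positive = pushed outward.
- reagent_jar: Bystander: white jar with a teal cap, 68 mm diameter, 114 mm high, origin at the centre of its foot.
- dropper_bottle: Bystander: amber dropper bottle with a red bulb, 44 mm diameter, 106 mm high, origin at the centre of its foot.
- beaker: Bystander: clear plastic beaker, 64 mm across the rim, 75 mm high, origin at the centre of its foot.

How it is judged:
By the outcome, as a careful person would: the job done as asked, in the order asked, and still so for the second after the job is handed in, with the robot touching nothing.
It also fails if it takes over 64 s, if anything falls off the work surface, if the arm or the gripper's body presses on something with over 40 N, if the wrist force passes 120 N, or if a joint passes its speed limit or range.

## Working session

There is one attempt and no reset: what is moved stays moved. The work goes in short steps, Python scripts to look and compute and a tool call to move; the robot and the scene stay as the last step left them, time stands still between calls to the robot, and variables do not carry over. Pictures are saved under pics/ and viewed, and the job is handed in when it is done.

Besides the shell and the picture viewer there is one more tool, called after "Call:" as name(argument=value, ...) on one line, values as JSON. servo_tool: Moves the arm, as the interface text tells. Its arguments: {"type":"object","properties":{"plan":{"type":"array"}},"required":["plan"]}

```bash
mkdir -p pics; ls
python3 - <<'E'
from station import arm, read_camera, camera_params, ticket
import cv2,numpy as np
print(arm.sense(), arm.nose_length)
for n in ("side","top"):
    im,d=read_camera(n); cv2.imwrite(f"pics/{n}0.png",im[:,:,::-1]); np.save(f"pics/{n}0_d.npy",d); np.save(f"pics/{n}0.npy",im); print(n,camera_params(n))
E
```

```text
pics
{'time_s': 0.0, 'joint_positions': array([-1.17359455,  0.33289642, -0.06469168,  1.46092832,  0.02158907,
        1.34988074, -0.08847646]), 'joint_velocities': array([ 1.56647154e-03, -1.59634534e-03,  1.77836426e-03, -5.80866111e-05,
       -2.81300801e-05,  5.96309058e-04,  1.24400541e-03]), 'joint_torque': array([-5.67999723e-04, -6.23276424e+01,  2.41984375e-02, -3.89878428e+01,
       -6.12617657e-02,  4.04244557e-02,  1.93969368e-04]), 'position': array([0.25459837, 0.57040679, 0.23874477]), 'tool_rot': array([ 8.38912303e-01,  5.44266153e-01, -5.79006119e-04,  4.09084862e-04]), 'ft_force': array([ 0.47341313, -0.40605109, -0.26793749]), 'wrist_torque': array([-0.02770374,  0.05842452,  0.00602368]), 'width': 0.9984780251918911} 0.017
side {'fx': 453.4850538861146, 'fy': 453.4850538861146, 'cx': 324.56032206943513, 'cy': 236.379353847762, 'rvec': array([ 0.2829397 , -2.65304527,  1.46424943]), 'tvec': array([0.60635886, 0.18035162, 0.89672419])}
top {'fx': 455.55118025294564, 'fy': 455.55118025294564, 'cx': 311.9253992624381, 'cy': 236.97415796664097, 'rvec': array([ 2.20434348, -2.14827332,  0.10585628]), 'tvec': array([-0.02186465,  0.64715905,  1.17505806])}
```

View pics/side0.png

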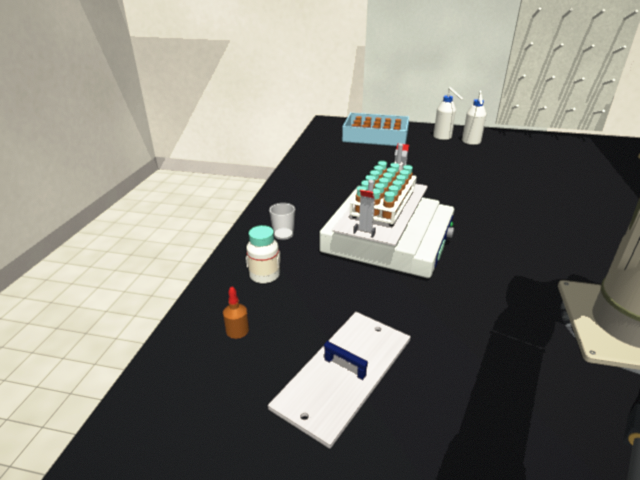

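View pics/top0.png

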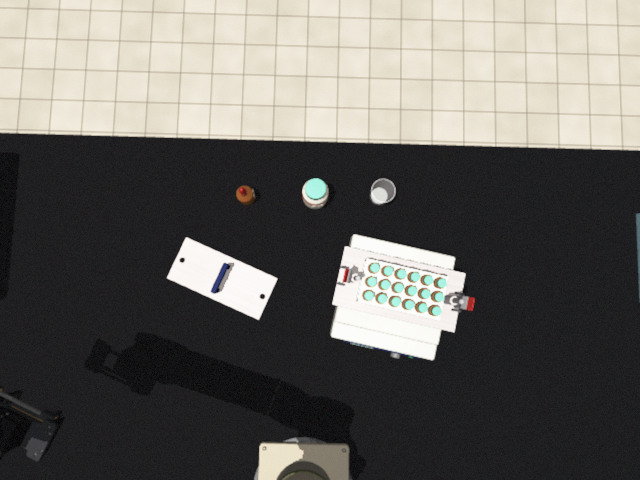

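The top view shows the plate around (222,278) with holes at about (182,260) and (263,296). The vial caps are around (405,290) and the catches at (343,275) and (470,302). The jar, bottle and beaker lie along row 190. The side view agrees with this.

```bash
cat > h.py <<'E'
import cv2,numpy as np
from scipy.spatial.transform import Rotation as Rn
from station import arm, read_camera, camera_params, ticket
def cam(n):
    p=camera_params(n);R=cv2.Rodrigues(p['rvec'])[0];K=np.array([[p['fx'],0,p['cx']],[0,p['fy'],p['cy']],[0,0,1]]);return K,R,p['tvec']
def onplane(n,uv,z):
    K,R,t=cam(n);uv=np.atleast_2d(uv).astype(float)
    d=(R.T@np.linalg.inv(K)@np.c_[uv,np.ones(len(uv))].T).T;c=-R.T@t
    return c+d*((z-c[2])/d[:,2])[:,None]
def proj(n,P):
    K,R,t=cam(n);q=(K@(R@np.atleast_2d(P).T+t[:,None])).T;return q[:,:2]/q[:,2:]
def tri(uvs,uvt):
    out=[]
    A=[];b=[]
    for n,uv in (("side",uvs),("top",uvt)):
        K,R,t=cam(n);d=R.T@np.linalg.inv(K)@np.r_[uv,1.];d/=np.linalg.norm(d);c=-R.T@t;M=np.eye(3)-np.outer(d,d);A.append(M);b.append(M@c)
    x,res,*_=np.linalg.lstsq(np.vstack(A),np.hstack(b),rcond=None);return x,np.sqrt(res)
def snap(tag):
    o={}
    for n in ("side","top"):
        im,d=read_camera(n);np.save(f"pics/{n}{tag}.npy",im);np.save(f"pics/{n}{tag}_d.npy",d);cv2.imwrite(f"pics/{n}{tag}.png",im[:,:,::-1]);o[n]=im
    return o
def crop(im,x0,y0,x1,y1,f,name):
    cv2.imwrite(name,cv2.resize(im[y0:y1,x0:x1,::-1],None,fx=f,fy=f,interpolation=cv2.INTER_CUBIC))
E
python3 - <<'E'
from h import *
T=np.load("pics/top0.npy");S=np.load("pics/side0.npy")
crop(T,325,225,485,365,5,"pics/t_shaker.png");crop(S,310,130,470,280,5-1,"pics/s_shaker.png");crop(T,160,230,285,325,6,"pics/t_plate.png")
for n,im,boxes in(("top",T,[(335,240,470,350)]),("side",S,[(340,150,430,240)])):
    hsv=cv2.cvtColor(im,cv2.COLOR_RGB2HSV);m=cv2.inRange(hsv,(70,60,60),(100,255,255))
    x0,y0,x1,y1=boxes[0];mm=np.zeros_like(m);mm[y0:y1,x0:x1]=m[y0:y1,x0:x1]
    k,l,st,c=cv2.connectedComponentsWithStats(mm)
    for i in range(1,k): print(n,st[i][4],c[i].round(1),onplane(n,c[i],.17)[0].round(4))
im=T
hsv=cv2.cvtColor(im,cv2.COLOR_RGB2HSV);m=cv2.inRange(hsv,(0,0,150),(180,60,255));mm=np.zeros_like(m);mm[230:330,160:285]=m[230:330,160:285]
cs,_=cv2.findContours(mm,cv2.RETR_EXTERNAL,cv2.CHAIN_APPROX_NONE);c=max(cs,key=cv2.contourArea)
r=cv2.minAreaRect(c);b=onplane("top",cv2.boxPoints(r),.01);print("plate",r,b.round(4),np.linalg.norm(b-np.roll(b,1,0),axis=1),b.mean(0))
m=cv2.inRange(hsv[230:330,160:285],(105,80,20),(130,255,255));mo=cv2.moments(m,True);cc=(mo['m10']/mo['m00']+160,mo['m01']/mo['m00']+230);print("handle",mo['m00'],cc,onplane("top",cc,.049))
E
```

```text
top 61 [374.2 267.4] [ 0.5674 -0.1512  0.17  ]
top 60 [387.9 270.5] [ 0.5609 -0.183   0.17  ]
top 61 [401.  273.4] [ 0.5549 -0.2137  0.17  ]
top 63 [414.5 276.4] [ 0.5488 -0.2449  0.17  ]
top 63 [427.8 279.6] [ 0.5424 -0.276   0.17  ]
top 58 [371.3 281.3] [ 0.5351 -0.1447  0.17  ]
top 63 [441.2 282.4] [ 0.5365 -0.307   0.17  ]
top 60 [384.8 284.3] [ 0.5288 -0.1761  0.17  ]
top 63 [398.2 287.4] [ 0.5225 -0.2073  0.17  ]
top 61 [411.6 290.3] [ 0.5165 -0.2384  0.17  ]
top 59 [368.2 295.2] [ 0.5029 -0.1381  0.17  ]
top 62 [425.  293.5] [ 0.5102 -0.2696  0.17  ]
top 63 [438.3 296.4] [ 0.5041 -0.3003  0.17  ]
top 61 [381.9 298.2] [ 0.4967 -0.1698  0.17  ]
top 63 [395.1 301.3] [ 0.4903 -0.2003  0.17  ]
top 61 [408.7 304.4] [ 0.4842 -0.2319  0.17  ]
top 66 [422.3 307.4] [ 0.478  -0.2633  0.17  ]
top 64 [435.8 310.4] [ 0.4719 -0.2944  0.17  ]
top 1 [368. 346.] [ 0.3875 -0.1393  0.17  ]
top 1 [370. 347.] [ 0.3854 -0.1439  0.17  ]
top 1 [372. 347.] [ 0.3855 -0.1485  0.17  ]
side 333 [372.3 174.6] [ 0.5529 -0.2355  0.17  ]
side 335 [385.2 179.1] [ 0.5198 -0.217   0.17  ]
side 369 [398.2 182.3] [ 0.4884 -0.2058  0.17  ]
plate ((221.71575927734375, 277.8253479003906), (101.6300048828125, 46.09764862060547), 24.443954467773438) [[0.5302 0.3805 0.01  ]
 [0.6436 0.3355 0.01  ]
 [0.5375 0.0836 0.01  ]
 [0.4258 0.1304 0.01  ]] [0.27093421 0.12199375 0.27330842 0.12109227] [0.53428464 0.23252283 0.01      ]
handle 159.0 (219.58490566037736, 277.8616352201258) [[0.53369883 0.23020607 0.049     ]]
```

View pics/t_shaker.png

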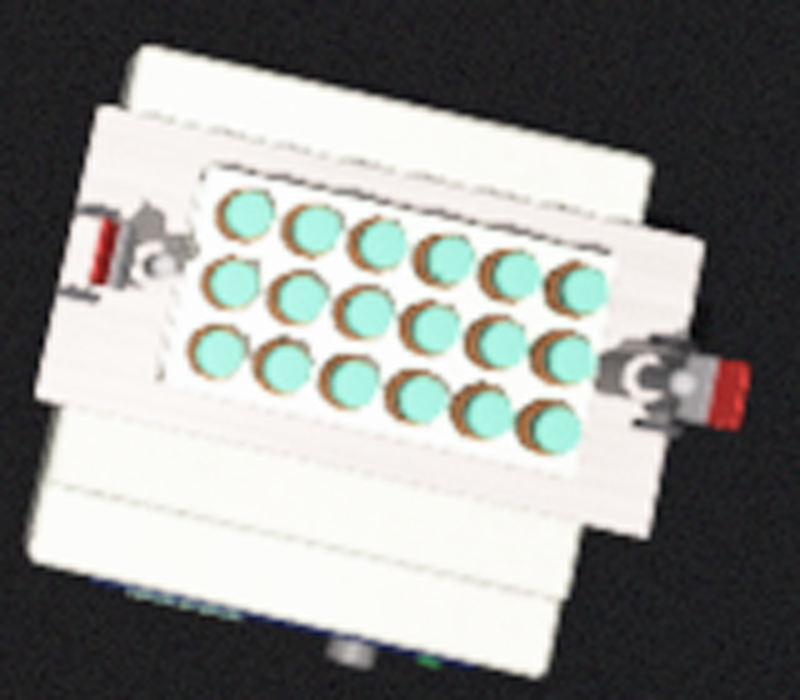

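View pics/s_shaker.png

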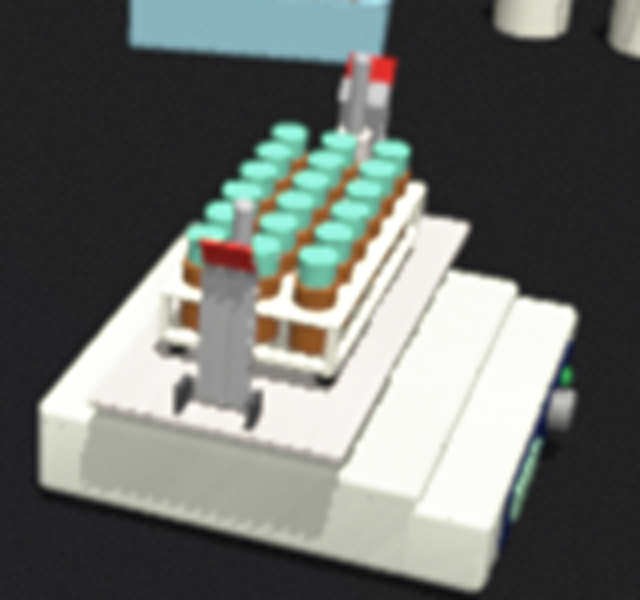

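View pics/t_plate.png

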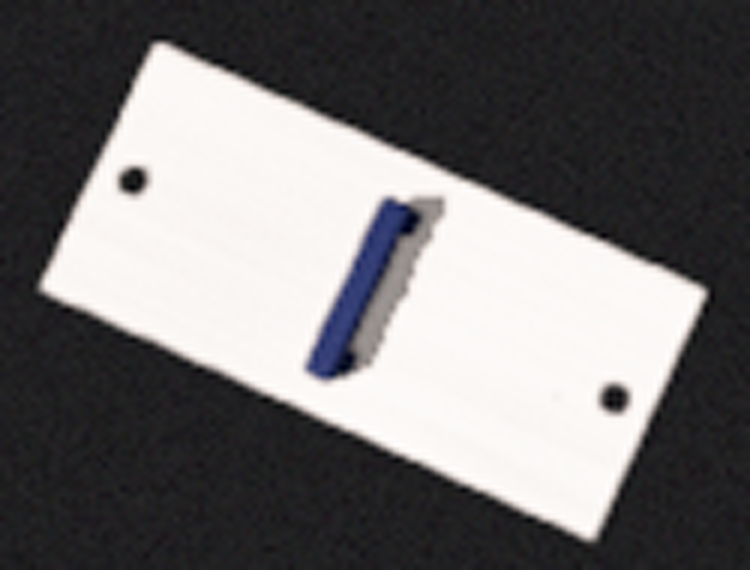

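The +y post's top shows at crop (162,265), which is px (357,278). The −y post's top is at crop (684,384), px (461.5,301.5). The plate is clear, with its handle at (219.6,278).

Run:
```python
from h import *
T=np.load("pics/top0.npy");S=np.load("pics/side0.npy")
crop(T,345,262,373,290,20,"pics/t_pa.png");crop(T,448,288,476,316,20,"pics/t_pb.png")
crop(S,350,160,440,230,8,"pics/s_p.png")
P=onplane("top",[((162+.5)/5-.5+325,(265+.5)/5-.5+225),((684.5)/5-.5+325,384.5/5-.5+225)],.212);print(P,np.linalg.norm(P[0]-P[1]),P.mean(0),np.degrees(np.arctan2(-(P[0]-P[1])[0],(P[0]-P[1])[1])))
hsv=cv2.cvtColor(T,cv2.COLOR_RGB2HSV);m=cv2.inRange(hsv,(70,60,60),(100,255,255));k,l,st,c=cv2.connectedComponentsWithStats(m[240:330,335:470])
q=onplane("top",c[1:][st[1:,4]>30]+[335,240],.17);print(len(q),q.mean(0)); r=cv2.minAreaRect(q[:,:2].astype(np.float32));print(r)
u,s,v=np.linalg.svd(q[:,:2]-q[:,:2].mean(0));print(v, np.degrees(np.arctan(-v[0,0]/v[0,1])))
print("camera",[(-cam(n)[1].T@cam(n)[2]).round(3) for n in("side","top")])
# holes
g=T[:,:,1]
for (x0,y0,x1,y1) in((174,252,190,268),(255,288,271,304)):
    w=np.clip(200-g[y0:y1,x0:x1].astype(float),0,None);yy,xx=np.mgrid[y0:y1,x0:x1];cc=((w*xx).sum()/w.sum(),(w*yy).sum()/w.sum());print("hole",cc,onplane("top",cc,.01)[0])
```

```text
[[ 0.54244393 -0.10715434  0.212     ]
 [ 0.49575236 -0.3397637   0.212     ]] 0.2372492666058571 [ 0.51909814 -0.22345902  0.212     ] -11.350119176284647
18 [ 0.51956921 -0.22278269  0.17      ]
((0.5195838212966919, -0.22262150049209595), (0.15938402712345123, 0.06606145948171616), 78.78688049316406)
[[-0.19399444 -0.98100263]
 [ 0.98100263 -0.19399444]] -11.185987616032365
camera [array([0.457, 0.775, 0.629]), array([ 5.36e-01, -1.00e-03,  1.23e+00])]
hole (np.float64(177.7727877578177), np.float64(256.64204923486363)) [0.58722195 0.351939   0.01      ]
hole (np.float64(266.08872785829305), np.float64(298.50080515297907)) [0.48223375 0.11218275 0.01      ]
```

View pics/t_pa.png

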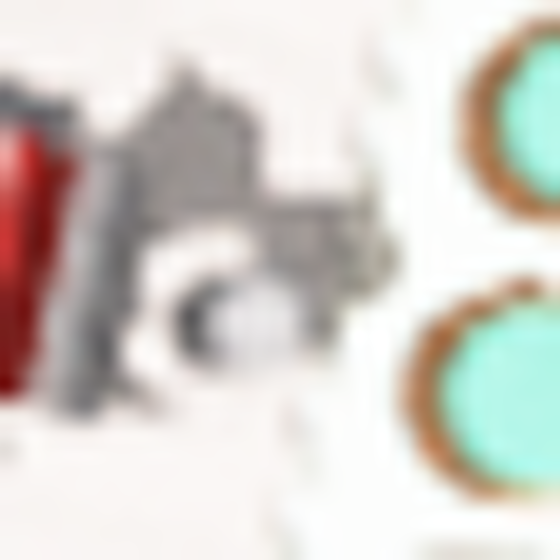

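View pics/t_pb.png

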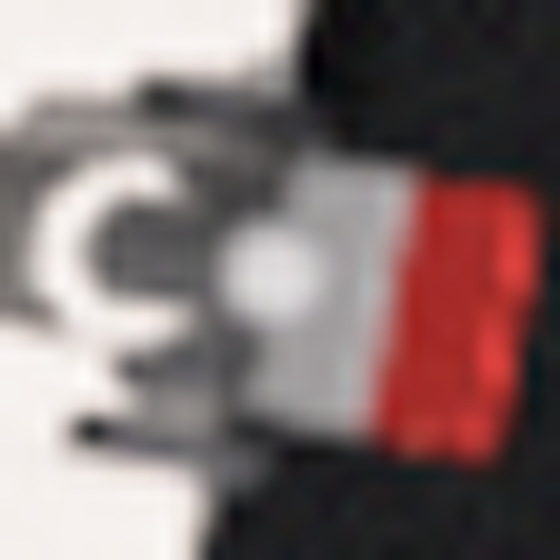

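View pics/s_p.png

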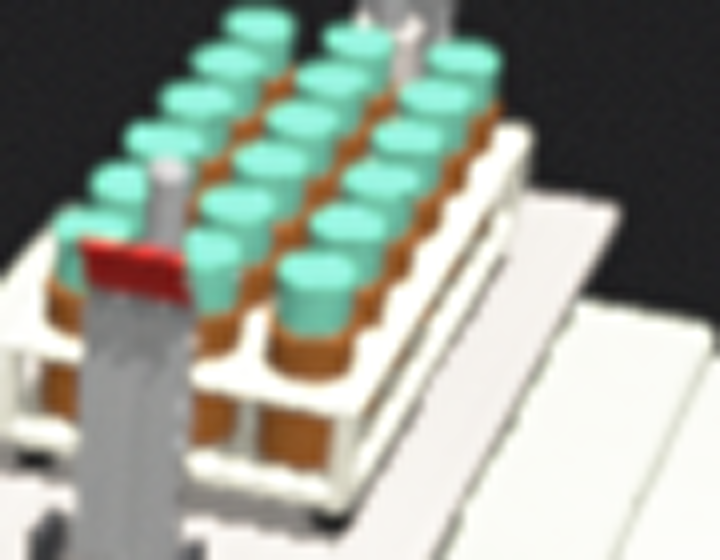

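Call:
servo_tool(plan=[[[0.087,-0.018,0.036,0,0],[0.087,-0.018,0.036,0,0],[0.087,-0.018,0.036,0,0],[0.087,-0.018,0.036,0,0],[0.087,-0.018,0.036,0,0],[0.087,-0.018,0.036,0,0],[0.087,-0.018,0.036,0,0],[0.087,-0.018,0.036,0,0]]])

```text
time_s: 0.77
position: [0.457, 0.3204, 0.2339]
tool_rot: [0.834, 0.552, -0.004, -0.001]
ft_force: [0.6, 0.9, 0.3]
width: 1.0
```

```bash
cat >> h.py <<'E'
def delta(target,yaw=None):
    "tool-axes shift to target TCP (world), and turn about tool z to bring tool x to world angle yaw(deg)"
    s=arm.sense();R=Rn.from_quat(s['tool_rot']).as_matrix();d=R.T@(np.array(target)-s['position'])
    a=np.arctan2(R[1,0],R[0,0]);t=None if yaw is None else -(np.radians(yaw)-a)
    print("t",round(s['time_s'],2),"pos",s['position'].round(4),"xang",np.degrees(a).round(2),"tilt",np.degrees(np.arccos(-R[2,2])).round(2),"F",s['ft_force'].round(2),"M",s['wrist_torque'].round(2),"w",s['width'].round(3));print("shift",d.round(4),"turn",t)
E
python3 - <<'E'
from h import *
u=onplane("top",[(181.75,259.6),(261.9,295.9)],.01);print(u,np.linalg.norm(u[0]-u[1]),u.mean(0),np.degrees(np.arctan2(*(u[0]-u[1])[[1,0]])))
T=np.load("pics/top0.npy");hsv=cv2.cvtColor(T,cv2.COLOR_RGB2HSV)
m=cv2.inRange(hsv[230:330,160:285],(105,80,20),(130,255,255));p=np.argwhere(m)[:,::-1].astype(np.float32);r=cv2.minAreaRect(p);print(r,onplane("top",cv2.boxPoints(r)+[160,230],.049))
delta([.534,.2315,.04],67.2)
E
```

```text
[[0.57959747 0.34091865 0.01      ]
 [0.48879986 0.12353367 0.01      ]] 0.23558530353703555 [0.53419866 0.23222616 0.01      ] 67.33062514435257
((60.109500885009766, 48.05109786987305), (6.282869815826416, 31.293521881103516), 25.016895294189453) [[0.49974378 0.25168301 0.049     ]
 [0.57341217 0.22085551 0.049     ]
 [0.56693251 0.205861   0.049     ]
 [0.49333574 0.23676226 0.049     ]]Traceback (most recent call last):
  File "<stdin>", line 5, in <module>
  File "h.py", line 29, in delta
    print("t",round(s['time_s'],2),"pos",s['position'].round(4),"xang",np.degrees(a).round(2),"tilt",np.degrees(np.arccos(-R[2,2])).round(2),"F",s['ft_force'].round(2),"M",s['wrist_torque'].round(2),"w",s['width'].round(3));print("shift",d.round(4),"turn",t)
                                                                                                                                                                                                           ^^^^^^^^^^^^^^^^
AttributeError: 'float' object has no attribute 'round'
```

Hole spacing 235.6 mm (nominal 236), yaw 67.3° and centre (0.534, 0.232) all agree.

```bash
sed -i "s/s\['width'\].round(3)/round(float(s['width']),3)/" h.py
python3 - <<'E'
from h import *
delta([.534,.232,.04],67.2)
E
```

```text
t 0.77 pos [0.457  0.3204 0.2339] xang 67.06 tilt 0.5 F [0.55 0.92 0.34] M [ 0.03 -0.04  0.01] w 1.0
shift [-0.0503  0.1067  0.1934] turn -0.002454298246019837
```

Call:
servo_tool(plan=[[[0.087,-0.007,0.015,0.01,0],[0.087,-0.007,0.015,0.01,0],[0.087,-0.007,0.015,0.01,0],[0.087,-0.007,0.015,0.01,0],[0.087,-0.007,0.015,0.01,0],[0.087,-0.007,0.015,0.01,0],[0.087,-0.007,0.012,0.01,0],[0.087,0,0,0,0]]])

```text
time_s: 1.43
position: [0.5397, 0.2176, 0.1592]
tool_rot: [0.838, 0.546, -0.005, 0.001]
ft_force: [-1.0, -0.6, -1.1]
width: 0.996
```

Run:
```python
from h import *
delta([.534,.232,.04],67.2)
```

```text
t 1.43 pos [0.5397 0.2176 0.1592] xang 66.13 tilt 0.63 F [-0.97 -0.64 -1.06] M [-0.08 -0.03 -0.05] w 0.996
shift [ 0.012  -0.0105  0.1192] turn -0.018733170436962432
```

Call:
servo_tool(plan=[[[0.087,0.006,-0.005,0.012,-0.01],[0.087,0.006,-0.005,0.012,-0.01],[0.087,0,0,0.012,0],[0.087,0,0,0.012,0],[0.087,0,0,0.012,0],[0.087,0,0,0,0],[0.087,0,0,0,0],[0.087,0,0,0,0]]])

```text
time_s: 2.1
position: [0.5275, 0.2449, 0.0927]
tool_rot: [0.828, 0.56, -0.006, -0.002]
ft_force: [0.4, 0.2, -0.1]
width: 1.0
```

Run:
```python
from h import *
delta([.534,.232,.04],67.2)
```

```text
t 2.1 pos [0.5275 0.2449 0.0927] xang 68.17 tilt 0.76 F [ 0.37  0.15 -0.08] M [ 0.02 -0.01  0.  ] w 1.0
shift [-0.0091  0.0113  0.0526] turn 0.016881627979452363
```

Call:
servo_tool(plan=[[[0.087,-0.001,0.001,0.003,0.003],[0.087,-0.001,0.002,0.004,0.003],[0.087,-0.001,0.001,0.004,0.003],[0.087,-0.001,0.001,0.004,0],[0.087,-0.001,0.001,0.004,0],[0.087,0,0,0.002,0],[0.087,0,0,0,0],[0.087,0,0,0,0]]])

```text
time_s: 2.77
position: [0.5322, 0.2385, 0.0716]
tool_rot: [0.831, 0.556, -0.005, -0.002]
ft_force: [0.3, -0.0, 0.4]
width: 0.996
```

```bash
cat >> h.py <<'E'
def tiltvec():
    R=Rn.from_quat(arm.sense()['tool_rot']).as_matrix();print("tool x.z %.4f  tool y.z %.4f (slopes)"%(R[2,0],R[2,1]), arm.sense()['joint_velocities'].round(3))
E
python3 - <<'E'
from h import *
delta([.534,.232,.04],67.2);tiltvec()
E
```

```text
t 2.77 pos [0.5322 0.2385 0.0716] xang 67.63 tilt 0.56 F [ 0.25 -0.04  0.39] M [ 0.02 -0.02  0.04] w 0.996
shift [-0.0051  0.0044  0.0316] turn 0.007510168335800538
tool x.z -0.0056  tool y.z -0.0080 (slopes) [ 0.003  0.005 -0.001  0.004 -0.002 -0.005  0.001]
```

Call:
servo_tool(plan=[[[0.087,-0.001,0.001,0.004,0.002],[0.087,-0.001,0.001,0.005,0.002],[0.087,-0.001,0.001,0.005,0.002],[0.087,-0.001,0.001,0.005,0],[0.087,0,0,0.004,0],[0.087,0,0,0.002,0],[0.087,0,0,0,0],[0.087,0,0,0,0]]])

```text
time_s: 3.43
position: [0.5342, 0.2325, 0.0436]
tool_rot: [0.833, 0.554, -0.005, -0.002]
ft_force: [-0.0, 0.5, -0.7]
width: 0.996
```

Run:
```python
from h import *
delta([.534,.232,.04],67.2);tiltvec()
```

```text
t 3.43 pos [0.5342 0.2325 0.0436] xang 67.24 tilt 0.59 F [-0.03  0.46 -0.68] M [-0.01 -0.03  0.  ] w 0.996
shift [-0.0005  0.      0.0036] turn 0.0006702777192963971
tool x.z -0.0061  tool y.z -0.0083 (slopes) [ 0.001  0.004 -0.     0.001 -0.001 -0.003  0.001]
```

Call:
servo_tool(plan=[[[0.087,-0.0005,0,0.0015,0],[0.087,0,0,0.0015,0],[0.06,0,0,0,0],[0.04,0,0,0,0],[0.025,0,0,0,0],[0.012,0,0,0,0],[0.008,0,0,0,0],[0.0,0,0,0,0]]])

```text
time_s: 4.1
position: [0.5344, 0.2325, 0.0412]
tool_rot: [0.833, 0.554, -0.004, -0.002]
ft_force: [-0.2, -0.2, 0.6]
width: 0.629
```

Run:
```python
from h import *
delta([.534,.232,.04],67.2);tiltvec()
```

```text
t 4.1 pos [0.5344 0.2325 0.0412] xang 67.26 tilt 0.51 F [-0.17 -0.22  0.62] M [-0.01 -0.03 -0.02] w 0.629
shift [-0.0006 -0.0001  0.0012] turn 0.0011178293467069
tool x.z -0.0048  tool y.z -0.0075 (slopes) [-0.001 -0.002 -0.    -0.    -0.     0.002  0.001]
```

Call:
servo_tool(plan=[[[0.0,0,0,0,0],[0.0,0,0,0,0],[0.0,0,0,0,0],[0.0,0,0,0,0],[0.0,0,0,0,0],[0.0,0,0,0,0],[0.0,0,0,0,0],[0.0,0,0,0,0]]])

```text
time_s: 4.77
position: [0.5344, 0.2323, 0.0413]
tool_rot: [0.833, 0.554, -0.004, -0.002]
ft_force: [-0.5, -0.3, -0.2]
width: 0.154
```

Run:
```python
from h import *
delta([.534,.232,.04],67.2);tiltvec()
```

```text
t 4.77 pos [0.5344 0.2323 0.0413] xang 67.25 tilt 0.51 F [-0.54 -0.34 -0.17] M [ 0.04 -0.02  0.03] w 0.154
shift [-0.0004 -0.0002  0.0013] turn 0.0009504734714849139
tool x.z -0.0050  tool y.z -0.0074 (slopes) [-0.     0.     0.    -0.     0.     0.001 -0.001]
```

Call:
servo_tool(plan=[[[0.0,0,0,-0.003,0],[0.0,0,0,-0.006,0],[0.0,0,0,-0.01,0],[0.0,0,0,-0.01,0],[0.0,0,0,-0.01,0],[0.0,0,0,-0.006,0],[0.0,0,0,-0.003,0],[0.0,0,0,0,0]]])

```text
time_s: 5.43
position: [0.5336, 0.2319, 0.0935]
tool_rot: [0.833, 0.554, -0.006, -0.002]
ft_force: [-0.5, -0.2, -5.0]
width: 0.157
```

Run:
```python
from h import *
delta([.519,-.223,.31],78.8);tiltvec();o=snap("1")
crop(o["side"],200,200,480,430,2.8,"pics/s1c.png")
```

```text
t 5.43 pos [0.5336 0.2319 0.0935] xang 67.26 tilt 0.67 F [-0.47 -0.16 -4.97] M [-0.03  0.03 -0.04] w 0.157
shift [-0.4267  0.1604 -0.2149] turn -0.20146024512890381
tool x.z -0.0071  tool y.z -0.0093 (slopes) [ 0.    -0.009  0.002 -0.     0.001 -0.001 -0.   ]
```

View pics/s1c.png

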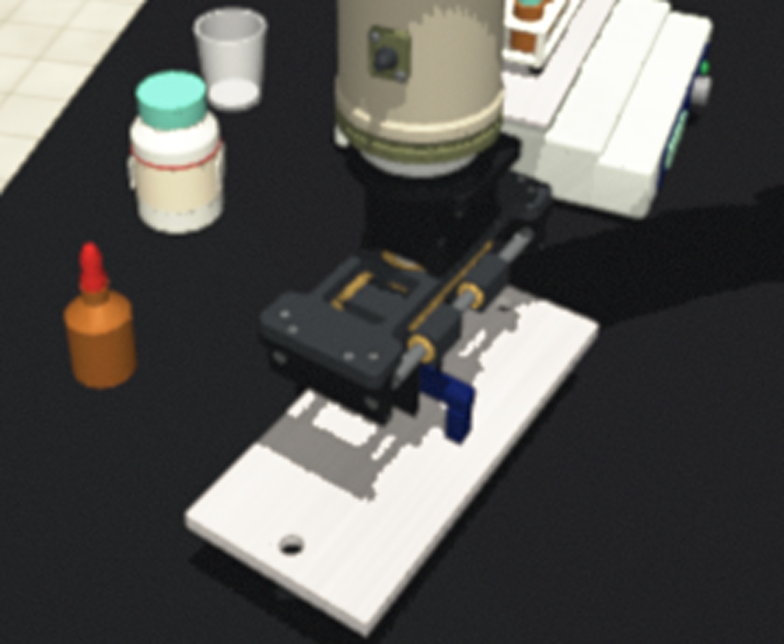

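The plate is lifted and level, held by the handle (weight reads about 5 N). I'll keep raising it.

Call:
servo_tool(plan=[[[0.0,0,0,-0.012,0],[0.0,0,0,-0.02,0],[0.0,0,0,-0.025,0],[0.0,0,0,-0.03,0],[0.0,0,0,-0.03,0],[0.0,0,0,-0.025,0],[0.0,0,0,-0.02,0],[0.0,0,0,-0.012,0]]])

```text
time_s: 6.2
position: [0.5317, 0.2303, 0.2719]
tool_rot: [0.833, 0.554, -0.013, -0.002]
ft_force: [0.9, 0.1, -4.4]
width: 0.152
```

Run:
```python
from h import *
delta([.519,-.223,.31],78.8);tiltvec()
```

```text
t 6.2 pos [0.5317 0.2303 0.2719] xang 67.24 tilt 1.5 F [ 0.89  0.09 -4.41] M [ 0.08 -0.14  0.  ] w 0.152
shift [-0.4235  0.1631 -0.0329] turn -0.2018235203382317
tool x.z -0.0191  tool y.z -0.0180 (slopes) [-0.009 -0.067  0.014 -0.243  0.016  0.31  -0.011]
```

Call:
servo_tool(plan=[[[0.0,-0.008,0.003,-0.004,-0.01],[0.0,-0.014,0.005,-0.006,-0.02],[0.0,-0.018,0.007,-0.006,-0.03],[0.0,-0.02,0.008,-0.004,-0.03],[0.0,-0.02,0.008,-0.003,-0.02],[0.0,-0.02,0.008,0,-0.01],[0.0,-0.02,0.008,0,0],[0.0,-0.02,0.008,0,0]]])

```text
time_s: 6.87
position: [0.5385, 0.0756, 0.2988]
tool_rot: [0.793, 0.61, -0.013, -0.004]
ft_force: [0.3, -0.3, -4.5]
width: 0.155
```

Run:
```python
from h import *
delta([.519,-.223,.31],78.8);tiltvec()
```

```text
t 6.87 pos [0.5385 0.0756 0.2988] xang 75.15 tilt 1.56 F [ 0.29 -0.35 -4.51] M [ 0.08 -0.1   0.01] w 0.155
shift [-0.2937  0.0575 -0.008 ] turn -0.06375877353856896
tool x.z -0.0154  tool y.z -0.0225 (slopes) [ 0.31  -0.036  0.21   0.057 -0.001 -0.003  0.523]
```

Call:
servo_tool(plan=[[[0.0,-0.022,0.005,0,0],[0.0,-0.022,0.005,0,0],[0.0,-0.022,0.005,0,0],[0.0,-0.022,0.005,0,0],[0.0,-0.022,0.005,0,-0.01],[0.0,-0.022,0.005,0,-0.01],[0.0,-0.022,0.005,0,-0.01],[0.0,-0.02,0.005,0,-0.01]]])

```text
time_s: 7.53
position: [0.5267, -0.1186, 0.2966]
tool_rot: [0.78, 0.626, -0.017, -0.007]
ft_force: [0.1, 0.2, -5.1]
width: 0.157
```

Run:
```python
from h import *
delta([.519,-.223,.31],78.8);tiltvec()
```

```text
t 7.53 pos [ 0.5267 -0.1186  0.2966] xang 77.49 tilt 2.13 F [ 0.12  0.18 -5.14] M [ 0.04 -0.1   0.01] w 0.157
shift [-0.1038  0.0147 -0.0121] turn -0.022915582219053876
tool x.z -0.0176  tool y.z -0.0327 (slopes) [ 0.333  0.127  0.211 -0.107 -0.064  0.009  0.668]
```

Call:
servo_tool(plan=[[[0.0,-0.018,0.002,0,-0.004],[0.0,-0.016,0.002,0,-0.004],[0.0,-0.014,0.002,0,-0.004],[0.0,-0.012,0.002,0,-0.004],[0.0,-0.009,0.002,0,0],[0.0,-0.006,0.001,0,0],[0.0,-0.003,0,0,0],[0.0,0,0,0,0]]])

```text
time_s: 8.2
position: [0.513, -0.211, 0.2943]
tool_rot: [0.777, 0.629, -0.02, -0.01]
ft_force: [-0.2, 1.0, -4.9]
width: 0.156
```

Run:
```python
from h import *
delta([.519,-.223,.31],78.8);tiltvec()
```

```text
t 8.2 pos [ 0.513  -0.211   0.2943] xang 77.98 tilt 2.61 F [-0.19  0.99 -4.88] M [ 0.06 -0.08 -0.02] w 0.156
shift [-0.0108  0.0077 -0.0159] turn -0.014385438312099819
tool x.z -0.0190  tool y.z -0.0414 (slopes) [ 0.001 -0.002 -0.008  0.002 -0.005  0.001 -0.003]
```

Call:
servo_tool(plan=[[[0.0,0.01,0,0,0],[0.0,0.02,0,0,0],[0.0,0.02,0,0,0],[0.0,0.02,0,0,0],[0.0,0.02,0,0,0],[0.0,0.01,0,0,0],[0.0,0,0,0,0],[0.0,0,0,0,0]]])

```text
time_s: 8.87
position: [0.5351, -0.0992, 0.2917]
tool_rot: [0.775, 0.632, -0.02, -0.011]
ft_force: [-0.2, -1.2, -4.5]
width: 0.16
```

Run:
```python
from h import *
delta([.519,-.223,.31],78.8);tiltvec()
```

```text
t 8.87 pos [ 0.5351 -0.0992  0.2917] xang 78.45 tilt 2.64 F [-0.19 -1.19 -4.53] M [-0.03 -0.06 -0.02] w 0.16
shift [-0.1248  0.0083 -0.0166] turn -0.006042308147332198
tool x.z -0.0164  tool y.z -0.0430 (slopes) [-0.025 -0.002 -0.011  0.003 -0.001 -0.    -0.008]
```

Call:
servo_tool(plan=[[[0.0,0,-0.01,0,0],[0.0,0,-0.02,0,0],[0.0,0,-0.02,0,0],[0.0,0,-0.02,0,0],[0.0,0,-0.01,0,0],[0.0,0,0,0,0],[0.0,0,0,0,0],[0.0,0,0,0,0]]])

```text
time_s: 9.53
position: [0.449, -0.0902, 0.2949]
tool_rot: [0.778, 0.628, -0.021, -0.011]
ft_force: [-0.3, -0.0, -4.8]
width: 0.155
```

Run:
```python
from h import *
delta([.519,-.223,.31],78.8);tiltvec()
```

```text
t 9.53 pos [ 0.449  -0.0902  0.2949] xang 77.84 tilt 2.67 F [-0.31 -0.02 -4.83] M [ 0.04 -0.17 -0.  ] w 0.155
shift [-0.1154  0.0957 -0.017 ] turn -0.016775107295713854
tool x.z -0.0185  tool y.z -0.0427 (slopes) [ 0.011 -0.007  0.005  0.     0.002 -0.005  0.005]
```

Call:
servo_tool(plan=[[[0.0,0,0,-0.01,0],[0.0,0,0,-0.02,0],[0.0,0,0,-0.02,0],[0.0,0,0,-0.02,0],[0.0,0,0,-0.01,0],[0.0,0,0,0,0],[0.0,0,0,0,0],[0.0,0,0,0,0]]])

```text
time_s: 10.2
position: [0.4551, -0.0919, 0.3793]
tool_rot: [0.779, 0.626, -0.022, -0.01]
ft_force: [-0.2, -0.4, -5.2]
width: 0.157
```

Run:
```python
from h import *
delta([.519,-.223,.31],78.8);tiltvec()
```

```text
t 10.2 pos [ 0.4551 -0.0919  0.3793] xang 77.59 tilt 2.8 F [-0.25 -0.41 -5.18] M [-0.01 -0.11  0.01] w 0.157
shift [-0.1127  0.0937  0.0677] turn -0.021191573366668548
tool x.z -0.0214  tool y.z -0.0440 (slopes) [ 0.001  0.01   0.003  0.008 -0.002 -0.01   0.   ]
```

Call:
servo_tool(plan=[[[0.0,0,0,0.01,0],[0.0,0,0,0.02,0],[0.0,0,0,0.02,0],[0.0,0,0,0.02,0],[0.0,0,0,0.01,0],[0.0,0,0,0,0],[0.0,0,0,0,0],[0.0,0,0,0,0]]])

```text
time_s: 10.87
position: [0.4477, -0.0928, 0.2877]
tool_rot: [0.779, 0.626, -0.026, -0.013]
ft_force: [-0.8, -0.6, -3.7]
width: 0.154
```

Run:
```python
from h import *
delta([.519,-.223,.31],78.8);tiltvec()
```

```text
t 10.87 pos [ 0.4477 -0.0928  0.2877] xang 77.58 tilt 3.34 F [-0.83 -0.62 -3.73] M [ 0.05 -0.1   0.05] w 0.154
shift [-0.1124  0.0964 -0.0248] turn -0.02124299402965857
tool x.z -0.0238  tool y.z -0.0531 (slopes) [ 0.001 -0.003 -0.    -0.007  0.001  0.003 -0.002]
```

Call:
servo_tool(plan=[[[0.0,0,0,0,0],[0.0,0,0,0,0],[0.0,0,0,0,0],[0.0,0,0,0,0],[0.0,0,0,0,0],[0.0,0,0,0,0],[0.0,0,0,0,0],[0.0,0,0,0,0]]])

```text
time_s: 11.53
position: [0.4497, -0.0929, 0.2913]
tool_rot: [0.779, 0.626, -0.023, -0.011]
ft_force: [0.8, -0.7, -4.8]
width: 0.156
```

Run:
```python
from h import *
delta([.519,-.223,.31],78.8);tiltvec()
```

```text
t 11.53 pos [ 0.4497 -0.0929  0.2913] xang 77.58 tilt 2.99 F [ 0.78 -0.67 -4.83] M [-0.01 -0.07 -0.01] w 0.156
shift [-0.1126  0.0948 -0.0206] turn -0.021224248347984753
tool x.z -0.0224  tool y.z -0.0472 (slopes) [ 0.    -0.001 -0.001 -0.001  0.     0.001  0.001]
```

Call:
servo_tool(plan=[[[0.0,0,0,0,0.03],[0.0,0,0,0,0.06],[0.0,0,0,0,0.06],[0.0,0,0,0,0.06],[0.0,0,0,0,0.03],[0.0,0,0,0,0],[0.0,0,0,0,0],[0.0,0,0,0,0]]])

```text
time_s: 12.2
position: [0.4496, -0.0929, 0.2913]
tool_rot: [0.851, 0.524, -0.025, -0.008]
ft_force: [-0.1, -0.7, -4.3]
width: 0.151
```

Run:
```python
from h import *
delta([.519,-.223,.31],78.8);tiltvec()
```

```text
t 12.2 pos [ 0.4496 -0.0929  0.2913] xang 63.32 tilt 3.01 F [-0.09 -0.67 -4.28] M [-0.   -0.13 -0.03] w 0.151
shift [-0.0857  0.1197 -0.0207] turn -0.2702027885046878
tool x.z -0.0334  tool y.z -0.0405 (slopes) [-0.001 -0.001 -0.001  0.001  0.001  0.002  0.013]
```

Call:
servo_tool(plan=[[[0.0,0,0.01,0,-0.02],[0.0,0,0.015,0,-0.03],[0.0,0,0.015,0,-0.04],[0.0,0,0.015,0,-0.04],[0.0,0,0.01,0,-0.03],[0.0,0,0.005,0,-0.02],[0.0,0,0,0,0],[0.0,0,0,0,0]]])

```text
time_s: 12.87
position: [0.5167, -0.1205, 0.2877]
tool_rot: [0.795, 0.606, -0.024, -0.011]
ft_force: [-0.5, 0.2, -5.4]
width: 0.154
```

```bash
cat >> h.py <<'E'
def lean():
    s=arm.sense();R=Rn.from_quat(s['tool_rot']).as_matrix();print("lean world (x,y) of tool z:",R[:2,2].round(4),"q",s['joint_positions'].round(3),"tq",s['joint_torque'].round(2))
E
python3 - <<'E'
from h import *
delta([.519,-.223,.31],78.8);tiltvec();lean()
E
```

```text
t 12.87 pos [ 0.5167 -0.1205  0.2877] xang 74.68 tilt 3.04 F [-0.53  0.21 -5.44] M [ 0.08 -0.03  0.02] w 0.154
shift [-0.0988  0.0283 -0.0212] turn -0.07183855908966996
tool x.z -0.0250  tool y.z -0.0467 (slopes) [ 0.002  0.01  -0.001 -0.004 -0.    -0.002  0.016]
lean world (x,y) of tool z: [-0.0517 -0.0117] q [-0.263  0.133  0.439  1.619 -0.036  1.451  1.482] tq [ 3.000e-02 -4.516e+01  2.720e+00 -4.163e+01  1.600e-01  3.200e-01
  2.100e-01]
```

Call:
servo_tool(plan=[[[0.0,0,0,-0.004,0],[0.0,0,0,-0.004,0],[0.0,0,0,-0.004,0],[0.0,0,0,-0.004,0],[0.0,0,0,-0.004,0],[0.0,0,0,-0.004,0],[0.0,0,0,-0.004,0],[0.0,0,0,-0.004,0]]])

```text
time_s: 13.53
position: [0.517, -0.1193, 0.3236]
tool_rot: [0.795, 0.606, -0.023, -0.011]
ft_force: [-0.0, -0.2, -5.0]
width: 0.155
```

Run:
```python
from h import *
delta([.519,-.223,.31],78.8);lean()
```

```text
t 13.53 pos [ 0.517  -0.1193  0.3236] xang 74.66 tilt 2.98 F [-0.04 -0.23 -4.97] M [-0.01 -0.12  0.02] w 0.155
shift [-0.0991  0.03    0.0146] turn -0.07220706855638115
lean world (x,y) of tool z: [-0.051  -0.0105] q [-0.266  0.121  0.44   1.557 -0.032  1.524  1.477] tq [ 1.000e-02 -4.532e+01  2.470e+00 -4.128e+01  1.800e-01  2.000e-01
  0.000e+00]
```

Call:
servo_tool(plan=[[[0.0,0,0,0.004,0],[0.0,0,0,0.004,0],[0.0,0,0,0.004,0],[0.0,0,0,0.004,0],[0.0,0,0,0.004,0],[0.0,0,0,0.004,0],[0.0,0,0,0.004,0],[0.0,0,0,0.004,0]]])

```text
time_s: 14.2
position: [0.5153, -0.1197, 0.2887]
tool_rot: [0.795, 0.606, -0.023, -0.011]
ft_force: [-0.5, -0.1, -4.6]
width: 0.159
```

Run:
```python
from h import *
delta([.519,-.223,.31],78.8);lean()
```

```text
t 14.2 pos [ 0.5153 -0.1197  0.2887] xang 74.65 tilt 2.98 F [-0.54 -0.08 -4.57] M [ 0.06 -0.07  0.05] w 0.159
shift [-0.0991  0.03   -0.0203] turn -0.07234818799609588
lean world (x,y) of tool z: [-0.0509 -0.0106] q [-0.264  0.128  0.438  1.622 -0.035  1.452  1.48 ] tq [-3.000e-02 -4.563e+01  2.640e+00 -4.171e+01  2.000e-01  6.500e-01
 -1.000e-02]
```

Call:
servo_tool(plan=[[[0.0,0,0.03,0,0],[0.0,0,0.024,0,0],[0.0,0,0.019,0,0],[0.0,0,0.014,0,0],[0.0,0,0.01,0,0],[0.0,0,0.006,0,0],[0.0,0,0.003,0,0],[0.0,0,0,0,0]]])

```text
time_s: 14.87
position: [0.6195, -0.1478, 0.277]
tool_rot: [0.794, 0.607, -0.026, -0.014]
ft_force: [0.2, -0.6, -4.4]
width: 0.155
```

Run:
```python
from h import *
delta([.519,-.223,.31],78.8);lean()
```

```text
t 14.87 pos [ 0.6195 -0.1478  0.277 ] xang 74.77 tilt 3.37 F [ 0.18 -0.57 -4.43] M [ 0.05 -0.15 -0.04] w 0.155
shift [-0.0997 -0.0787 -0.0265] turn -0.07032902190335388
lean world (x,y) of tool z: [-0.0581 -0.0085] q [-0.176  0.403  0.459  1.338 -0.152  1.494  1.576] tq [ 2.900e-01 -6.432e+01  8.290e+00 -4.146e+01  1.700e-01  4.400e-01
  6.000e-02]
```

Call:
servo_tool(plan=[[[0.0,0,-0.03,0,0],[0.0,0,-0.024,0,0],[0.0,0,-0.019,0,0],[0.0,0,-0.014,0,0],[0.0,0,-0.01,0,0],[0.0,0,-0.006,0,0],[0.0,0,-0.003,0,0],[0.0,0,0,0,0]]])

```text
time_s: 15.53
position: [0.5094, -0.118, 0.2808]
tool_rot: [0.794, 0.607, -0.026, -0.016]
ft_force: [0.9, 0.3, -5.1]
width: 0.159
```

Run:
```python
from h import *
delta([.519,-.223,.31],78.8);lean()
```

```text
t 15.53 pos [ 0.5094 -0.118   0.2808] xang 74.82 tilt 3.51 F [ 0.94  0.31 -5.09] M [ 0.02 -0.09  0.02] w 0.159
shift [-0.0994  0.0352 -0.0289] turn -0.06938269548912213
lean world (x,y) of tool z: [-0.0608 -0.0074] q [-0.274  0.125  0.447  1.642 -0.037  1.446  1.482] tq [ -0.22 -45.6    2.47 -40.63   0.24   0.56  -0.1 ]
```

Call:
servo_tool(plan=[[[0.0,0,0.003,-0.002,0],[0.0,0,0.006,-0.002,0],[0.0,0,0.01,-0.002,0],[0.0,0,0.014,-0.002,0],[0.0,0,0.019,-0.002,0],[0.0,0,0.024,-0.002,0],[0.0,0,0,0,0],[0.0,0,0,0,0]]])

```text
time_s: 16.2
position: [0.5926, -0.14, 0.288]
tool_rot: [0.794, 0.608, -0.027, -0.014]
ft_force: [-1.1, 0.3, -4.8]
width: 0.16
```

Run:
```python
from h import *
delta([.519,-.223,.31],78.8);lean()
```

```text
t 16.2 pos [ 0.5926 -0.14    0.288 ] xang 74.93 tilt 3.47 F [-1.12  0.32 -4.76] M [ 0.1  -0.06  0.02] w 0.16
shift [-0.0998 -0.0505 -0.0168] turn -0.06747536157368983
lean world (x,y) of tool z: [-0.0598 -0.0098] q [-0.21   0.333  0.469  1.402 -0.125  1.497  1.561] tq [-6.300e-01 -5.907e+01  6.470e+00 -4.130e+01  4.000e-02  3.200e-01
  6.000e-02]
```

Call:
servo_tool(plan=[[[0.0,0,-0.003,-0.002,0],[0.0,0,-0.006,-0.002,0],[0.0,0,-0.01,-0.002,0],[0.0,0,-0.014,-0.002,0],[0.0,0,-0.019,-0.002,0],[0.0,0,-0.024,-0.002,0],[0.0,0,0,0,0],[0.0,0,0,0,0]]])

```text
time_s: 16.87
position: [0.5119, -0.1184, 0.3056]
tool_rot: [0.793, 0.608, -0.027, -0.015]
ft_force: [0.2, -0.0, -4.2]
width: 0.156
```

Run:
```python
from h import *
delta([.519,-.223,.31],78.8);lean()
```

```text
t 16.87 pos [ 0.5119 -0.1184  0.3056] xang 74.98 tilt 3.5 F [ 0.2  -0.02 -4.25] M [ 0.06 -0.27  0.05] w 0.156
shift [-0.0993  0.0338 -0.0039] turn -0.06672151672222681
lean world (x,y) of tool z: [-0.0604 -0.0087] q [-0.282  0.121  0.457  1.595 -0.035  1.496  1.484] tq [  0.39 -45.15   2.97 -41.28   0.34   0.67  -0.07]
```

Run:
```python
from h import *
delta([.515,.145,.048],78.8)
```

```text
t 16.87 pos [ 0.5119 -0.1184  0.3056] xang 74.98 tilt 3.5 F [ 0.2  -0.02 -4.25] M [ 0.06 -0.27  0.05] w 0.156
shift [ 0.2613 -0.051   0.2546] turn -0.06672151672222681
```

Call:
servo_tool(plan=[[[0.0,0.004,-0.001,0,-0.003],[0.0,0.008,-0.002,0,-0.006],[0.0,0.012,-0.003,0,-0.008],[0.0,0.016,-0.003,0,-0.01],[0.0,0.019,-0.004,0,-0.01],[0.0,0.021,-0.004,0,-0.01],[0.0,0.022,-0.004,0,-0.008],[0.0,0.022,-0.004,0,-0.004]]])

```text
time_s: 17.53
position: [0.5151, 0.0162, 0.3049]
tool_rot: [0.775, 0.632, -0.026, -0.015]
ft_force: [0.3, -1.0, -4.7]
width: 0.156
```

Call:
servo_tool(plan=[[[0.0,0.021,-0.002,0,0],[0.0,0.02,-0.002,0,0],[0.0,0.018,-0.001,0.002,0],[0.0,0.015,0,0.004,0],[0.0,0.012,0,0.007,0],[0.0,0.008,0,0.01,0],[0.0,0.005,0,0.013,0],[0.0,0.002,0,0.015,0]]])

```text
time_s: 18.2
position: [0.5255, 0.1415, 0.2486]
tool_rot: [0.767, 0.641, -0.025, -0.017]
ft_force: [0.3, -0.3, -4.7]
width: 0.159
```

Run:
```python
from h import *
delta([.515,.145,.048],78.8);lean()
```

```text
t 18.2 pos [0.5255 0.1415 0.2486] xang 79.74 tilt 3.42 F [ 0.31 -0.32 -4.71] M [-0.01 -0.15  0.02] w 0.159
shift [0.005  0.0005 0.2008] turn 0.01636756717201271
lean world (x,y) of tool z: [-0.0593 -0.0064] q [-0.552  0.19   0.245  1.628 -0.059  1.388  1.094] tq [ 3.000e-02 -5.369e+01  2.500e+00 -4.218e+01 -3.000e-02  1.480e+00
 -7.000e-02]
```

Call:
servo_tool(plan=[[[0.0,0,0,0.018,0],[0.0,0,0,0.021,0],[0.0,0,0,0.022,0],[0.0,0,0,0.022,0],[0.0,0,0,0.02,0],[0.0,0,0,0.016,0],[0.0,0,0,0.012,0],[0.0,0,0,0.008,0]]])

```text
time_s: 18.87
position: [0.5119, 0.1436, 0.0943]
tool_rot: [0.766, 0.642, -0.029, -0.017]
ft_force: [-0.3, -0.1, -4.5]
width: 0.16
```

Run:
```python
from h import *
delta([.515,.145,.048],78.8);lean()
```

```text
t 18.87 pos [0.5119 0.1436 0.0943] xang 79.95 tilt 3.89 F [-0.25 -0.08 -4.53] M [ 0.08 -0.09  0.05] w 0.16
shift [0.0029 0.0058 0.046 ] turn 0.020109473950177037
lean world (x,y) of tool z: [-0.0671 -0.0107] q [-0.545  0.308  0.226  1.828 -0.09   1.082  1.113] tq [ 5.000e-02 -5.706e+01  3.730e+00 -3.597e+01  1.000e-02  7.300e-01
 -1.000e-02]
```

Call:
servo_tool(plan=[[[0.0,0,0,0.007,0],[0.0,0,0,0.007,0],[0.0,0,0,0.006,0],[0.0,0,0,0.006,0],[0.0,0,0,0.004,0],[0.0,0,0,0.003,0],[0.0,0,0,0.002,0],[0.0,0,0,0.002,0]]])

```text
time_s: 19.53
position: [0.5091, 0.1438, 0.0532]
tool_rot: [0.766, 0.642, -0.029, -0.017]
ft_force: [-0.3, 0.8, -3.1]
width: 0.154
```

Run:
```python
from h import *
delta([.515,.145,.048],78.8);lean()
```

```text
t 19.53 pos [0.5091 0.1438 0.0532] xang 79.96 tilt 3.9 F [-0.29  0.75 -3.1 ] M [ 0.04 -0.12  0.04] w 0.154
shift [0.0023 0.0059 0.0048] turn 0.020316561026093582
lean world (x,y) of tool z: [-0.0671 -0.011 ] q [-0.54   0.358  0.219  1.863 -0.104  0.998  1.122] tq [-5.000e-02 -5.740e+01  3.970e+00 -3.316e+01 -1.000e-02  6.600e-01
 -1.000e-02]
```

Call:
servo_tool(plan=[[[0.0,0,0,0.002,0],[0.0,0,0,0.002,0],[0.0,0,0,0.002,0],[0.0,0,0,0.002,0],[0.0,0,0,0.002,0],[0.0,0,0,0.002,0],[0.0,0,0,0.002,0],[0.0,0,0,0.002,0]]])

```text
time_s: 20.2
position: [0.509, 0.1439, 0.0412]
tool_rot: [0.766, 0.642, -0.028, -0.018]
ft_force: [-13.5, -5.1, 29.0]
width: 0.157
```

Run:
```python
from h import *
delta([.515,.145,.048],78.8);lean()
```

```text
t 20.2 pos [0.509  0.1439 0.0412] xang 79.93 tilt 3.83 F [-13.47  -5.09  28.97] M [-0.89  2.98  0.01] w 0.157
shift [ 0.002   0.0052 -0.0072] turn 0.01975831997522426
lean world (x,y) of tool z: [-0.0662 -0.009 ] q [-0.537  0.374  0.216  1.872 -0.111  0.972  1.127] tq [ -0.31 -43.64   2.97 -29.15  -0.16  -4.55  -0.05]
```

Call:
servo_tool(plan=[[[0.0,0,0,-0.001,0],[0.024,0,0,0,0],[0.024,0,0,0,0],[0.024,0,0,0,0],[0.024,0,0,0,0],[0.024,0,0,0,0],[0.024,0,0,0,0],[0.024,0,0,0,0]]])

```text
time_s: 20.87
position: [0.5113, 0.1448, 0.0439]
tool_rot: [0.766, 0.642, -0.026, -0.017]
ft_force: [-0.1, 0.2, 1.2]
width: 0.271
```

Run:
```python
from h import *
delta([.515,.145,.048],78.8);lean();tiltvec()
o=snap("2");crop(o["top"],180,230,340,350,5,"pics/t2c.png")
```

```text
t 20.87 pos [0.5113 0.1448 0.0439] xang 79.93 tilt 3.54 F [-0.13  0.19  1.17] M [ 0.07 -0.05 -0.  ] w 0.271
shift [ 0.0008  0.0033 -0.0043] turn 0.01975870721098083
lean world (x,y) of tool z: [-0.0613 -0.007 ] q [-0.537  0.371  0.216  1.868 -0.111  0.973  1.127] tq [ 0.000e+00 -5.550e+01  3.890e+00 -3.111e+01 -3.000e-02  4.100e-01
 -0.000e+00]
tool x.z -0.0177  tool y.z -0.0592 (slopes) [ 0.001  0.004  0.     0.001  0.001 -0.001  0.   ]
```

View pics/t2c.png

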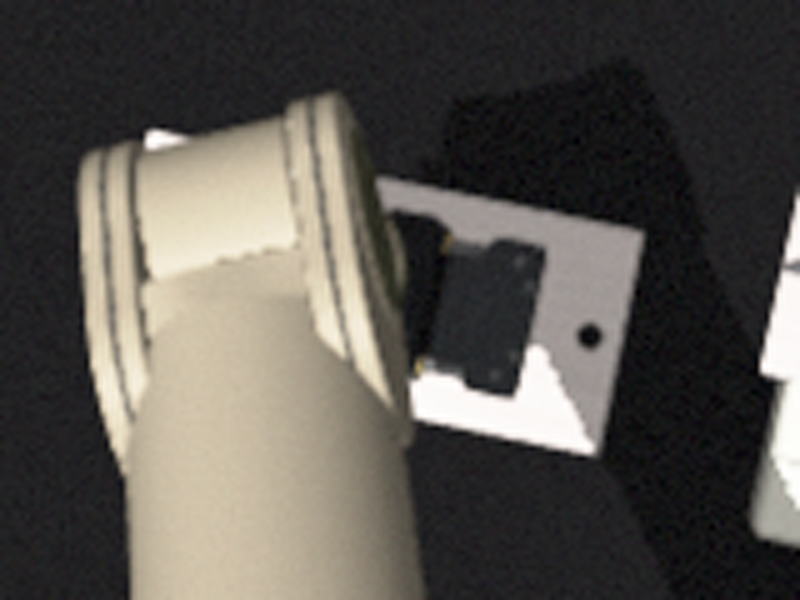

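View pics/side2.png

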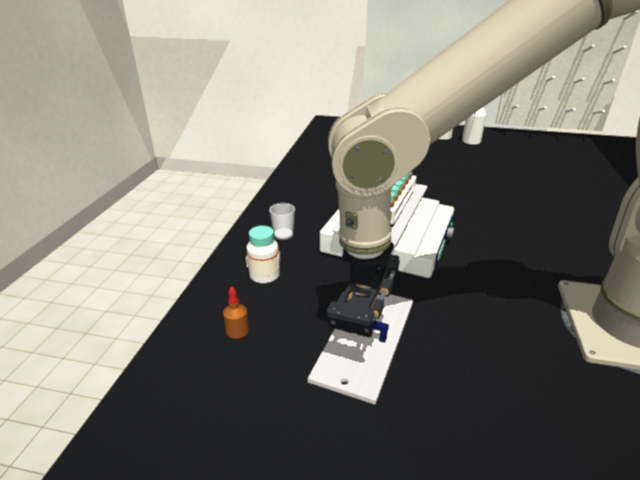

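Both views show the plate flat on the bench with the hand around the handle. In the top view, hole b is at px (297.2,296.8). I'll regrip it now, so the plate is level while the hand is leaning.

Call:
servo_tool(plan=[[[0.024,0,0,0.0015,0],[0.024,0,0,0.001,0],[0.0,0,0,0,0],[0.0,0,0,0,0],[0.0,0,0,0,0],[0.0,0,0,0,0],[0.0,0,0,0,0],[0.0,0,0,0,0]]])

```text
time_s: 21.63
position: [0.511, 0.1445, 0.0409]
tool_rot: [0.766, 0.642, -0.026, -0.017]
ft_force: [-0.3, -0.4, -0.6]
width: 0.156
```

Run:
```python
from h import *
delta([.515,.145,.048],78.8);lean();tiltvec()
T=np.load("pics/top2.npy");S=np.load("pics/side2.npy")
def hole(im,x,y,r,inv=180):
    w=np.clip(inv-im[y-r:y+r+1,x-r:x+r+1].max(2).astype(float),0,None);yy,xx=np.mgrid[y-r:y+r+1,x-r:x+r+1];return ((w*xx).sum()/w.sum(),(w*yy).sum()/w.sum())
print(T[290:304,290:305].max(2))
h=onplane("top",(297.2,296.8),.01)[0];print("hole b",h,onplane("side",(345,381),.01))
# plate edges in top: right end corners
c=onplane("top",[((643.5)/5-.5+180,(233.5)/5-.5+230),((602.5)/5-.5+180,(457.5)/5-.5+230)],.01);print("end",c,np.linalg.norm(c[0]-c[1]),"ang",np.degrees(np.arctan2(c[0,0]-c[1,0],-(c[0,1]-c[1,1]))))
s=arm.sense()['position'];print("TCP rel hole b",s-h)
```

```text
t 21.63 pos [0.511  0.1445 0.0409] xang 79.92 tilt 3.57 F [-0.33 -0.38 -0.6 ] M [ 0.01 -0.07 -0.03] w 0.156
shift [ 0.001   0.0034 -0.0073] turn 0.019518279039677067
lean world (x,y) of tool z: [-0.0618 -0.0073] q [-0.536  0.375  0.216  1.87  -0.112  0.968  1.128] tq [-1.400e-01 -5.562e+01  3.790e+00 -3.106e+01 -8.000e-02  3.900e-01
 -1.000e-02]
tool x.z -0.0180  tool y.z -0.0596 (slopes) [ 0.    -0.    -0.001  0.001 -0.001 -0.     0.   ]
[[158 161 161 162 160 159 164 162 160 163 160 161 161 160 161]
 [161 160 159 158 157 159 159 158 160 161 158 163 161 162 162]
 [159 160 162 160 159 159 160 160 161 158 159 159 157 158 159]
 [163 163 161 163 160 159 160 161 158 159 160 162 159 159 151]
 [159 161 161 158 161 160 146 123 120 146 161 162 162 159 132]
 [161 160 157 160 160 139  93  51  44  93 144 161 164 163 119]
 [161 161 161 162 157 104  30  15  18  34 112 151 158 158 112]
 [160 160 161 162 155 101  23  18  25  21  98 146 159 159 111]
 [160 160 164 160 160 123  48  15  19  52 121 152 159 150  94]
 [161 161 158 161 162 145 115  78  70 111 151 161 158 133  75]
 [157 160 158 160 159 159 153 137 133 150 160 160 159 122  50]
 [159 159 158 157 160 159 159 159 158 157 158 161 161 114  35]
 [160 159 159 159 159 158 158 159 157 158 159 157 149 100  26]
 [198 157 157 157 156 160 159 161 160 160 159 162 141  81  24]]
hole b [0.48879535 0.02977422 0.01      ] [[0.52947294 0.25803084 0.01      ]]
end [[0.5440402  0.00199596 0.01      ]
 [0.42553227 0.02056999 0.01      ]] 0.11995466720397346 ang 81.09236416889574
TCP rel hole b [0.02218447 0.11474731 0.03093056]
```

Call:
servo_tool(plan=[[[0.0,0,0,-0.002,0],[0.0,0,0,-0.004,0],[0.0,0,0,-0.006,0],[0.0,0,0,-0.008,0],[0.0,0,0,-0.01,0],[0.0,0,0,-0.011,0],[0.0,0,0,-0.012,0],[0.0,0,0,-0.012,0]]])

```text
time_s: 22.3
position: [0.5124, 0.1442, 0.1085]
tool_rot: [0.766, 0.642, -0.03, -0.018]
ft_force: [0.8, 0.1, -4.8]
width: 0.156
```

Call:
servo_tool(plan=[[[0.0,0,0,-0.012,0],[0.0,0,0,-0.012,0],[0.0,0,0,-0.012,0],[0.0,0,0,-0.012,0],[0.0,0,0,-0.012,0],[0.0,0,0,-0.012,0],[0.0,0,0,-0.012,0],[0.0,0,0,-0.012,0]]])

```text
time_s: 22.97
position: [0.5197, 0.1445, 0.2191]
tool_rot: [0.767, 0.641, -0.026, -0.017]
ft_force: [0.0, 0.2, -5.7]
width: 0.158
```

Run:
```python
from h import *
delta([.5207,-.2243,.29],78.8);lean();tiltvec()
```

```text
t 22.97 pos [0.5197 0.1445 0.2191] xang 79.86 tilt 3.58 F [ 0.03  0.23 -5.75] M [ 0.09 -0.17  0.02] w 0.158
shift [-0.3641  0.0619 -0.0681] turn 0.01851484772083123
lean world (x,y) of tool z: [-0.062  -0.0073] q [-0.557  0.199  0.24   1.679 -0.061  1.33   1.09 ] tq [ 1.200e-01 -5.195e+01  2.470e+00 -3.885e+01 -1.100e-01 -1.100e-01
  4.000e-02]
tool x.z -0.0181  tool y.z -0.0597 (slopes) [-0.01  -0.107  0.015 -0.232  0.027  0.325 -0.021]
```

Call:
servo_tool(plan=[[[0.0,0,0,-0.012,0],[0.0,0,0,-0.011,0],[0.0,-0.002,0,-0.01,0],[0.0,-0.004,0.001,-0.008,0.002],[0.0,-0.007,0.001,-0.006,0.003],[0.0,-0.01,0.002,-0.004,0.003],[0.0,-0.013,0.002,-0.003,0.003],[0.0,-0.015,0.003,-0.002,0.003]]])

```text
time_s: 23.63
position: [0.5225, 0.091, 0.2864]
tool_rot: [0.77, 0.637, -0.023, -0.016]
ft_force: [-0.5, 0.1, -5.4]
width: 0.155
```

Call:
servo_tool(plan=[[[0.0,-0.017,0.003,-0.001,0.002],[0.0,-0.018,0.003,-0.001,0],[0.0,-0.019,0.003,-0.001,0],[0.0,-0.019,0.003,-0.001,0],[0.0,-0.019,0.003,-0.001,0],[0.0,-0.019,0.003,-0.001,0],[0.0,-0.019,0.003,-0.001,0],[0.0,-0.019,0.003,-0.001,0]]])

```text
time_s: 24.3
position: [0.5127, -0.0785, 0.2941]
tool_rot: [0.774, 0.632, -0.026, -0.018]
ft_force: [0.8, -0.6, -4.8]
width: 0.157
```

Run:
```python
from h import *
delta([.5207,-.2243,.28],78.8);lean();tiltvec()
```

```text
t 24.3 pos [ 0.5127 -0.0785  0.2941] xang 78.53 tilt 3.57 F [ 0.81 -0.58 -4.79] M [ 0.06 -0.15  0.01] w 0.157
shift [-0.141   0.0377  0.0144] turn -0.004769643014473912
lean world (x,y) of tool z: [-0.062  -0.0052] q [-0.322  0.111  0.417  1.626 -0.034  1.475  1.468] tq [ -2.41 -45.51   1.28 -40.86   0.15   0.56  -1.06]
tool x.z -0.0175  tool y.z -0.0597 (slopes) [ 0.297  0.036  0.222 -0.05  -0.005  0.028  0.494]
```

Tilt is holding. I'll decelerate to the hover point.

Call:
servo_tool(plan=[[[0.0,-0.019,0.006,0,-0.002],[0.0,-0.018,0.006,0,0],[0.0,-0.017,0.006,0,0],[0.0,-0.015,0.005,0,0],[0.0,-0.013,0.004,0,0],[0.0,-0.011,0.003,0,0],[0.0,-0.009,0.002,0,0],[0.0,-0.007,0.001,0,0]]])

```text
time_s: 24.97
position: [0.514, -0.2131, 0.2927]
tool_rot: [0.779, 0.626, -0.028, -0.019]
ft_force: [-0.5, -0.6, -5.4]
width: 0.153
```

Run:
```python
from h import *
delta([.5207,-.2243,.28],78.8);lean();tiltvec()
```

```text
t 24.97 pos [ 0.514  -0.2131  0.2927] xang 77.66 tilt 3.94 F [-0.48 -0.62 -5.39] M [ 0.03 -0.17  0.02] w 0.153
shift [-0.0093  0.0098  0.0123] turn -0.019844119090271173
lean world (x,y) of tool z: [-0.0684 -0.0056] q [-0.148  0.211  0.526  1.537 -0.075  1.484  1.735] tq [ -1.09 -49.78   4.69 -41.05   0.33   0.47  -0.27]
tool x.z -0.0201  tool y.z -0.0656 (slopes) [ 0.142  0.066  0.067 -0.059 -0.031  0.008  0.191]
```

Call:
servo_tool(plan=[[[0.0,-0.003,0.002,0.001,-0.004],[0.0,-0.001,0.002,0.001,-0.004],[0.0,0,0.002,0.001,-0.004],[0.0,0,0.001,0.002,-0.003],[0.0,0,0.001,0.002,-0.002],[0.0,0,0.001,0.001,0],[0.0,0,0,0.001,0],[0.0,0,0,0,0]]])

```text
time_s: 25.63
position: [0.5213, -0.219, 0.2814]
tool_rot: [0.773, 0.634, -0.028, -0.021]
ft_force: [-0.2, 0.8, -3.9]
width: 0.157
```

Run:
```python
from h import *
delta([.5207,-.2243,.265],78.8);lean();tiltvec()
o=snap("3");crop(o["top"],320,215,480,335,5,"pics/t3c.png");crop(o["side"],330,120,450,220,6,"pics/s3c.png")
```

```text
t 25.63 pos [ 0.5213 -0.219   0.2814] xang 78.79 tilt 4.03 F [-0.24  0.83 -3.95] M [ 0.05 -0.16 -0.03] w 0.157
shift [-0.005   0.0016  0.0165] turn -0.00021563850568750986
lean world (x,y) of tool z: [-0.0701 -0.0044] q [-0.133  0.24   0.525  1.53  -0.09   1.467  1.77 ] tq [ 8.000e-02 -5.152e+01  5.650e+00 -4.113e+01  2.800e-01  4.400e-01
  1.000e-02]
tool x.z -0.0179  tool y.z -0.0679 (slopes) [-0.005  0.002 -0.004 -0.003 -0.001  0.    -0.001]
```

View pics/t3c.png

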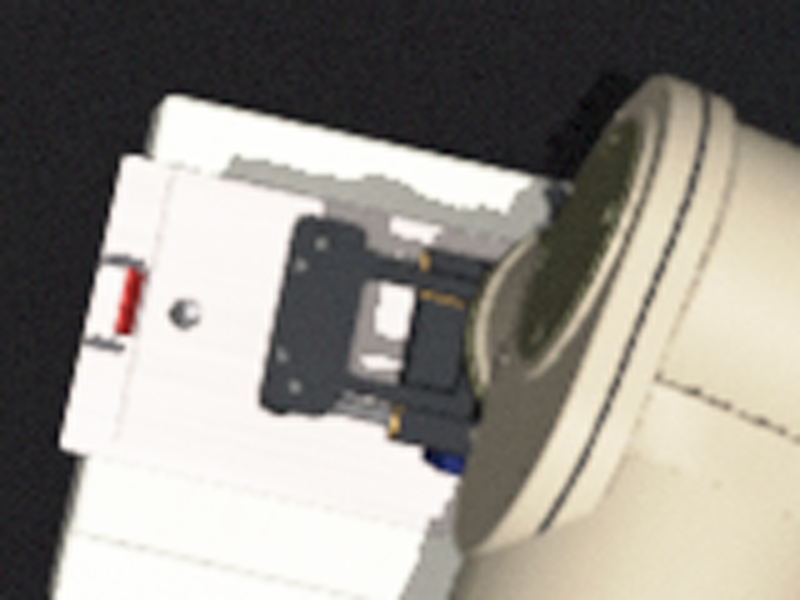

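View pics/s3c.png

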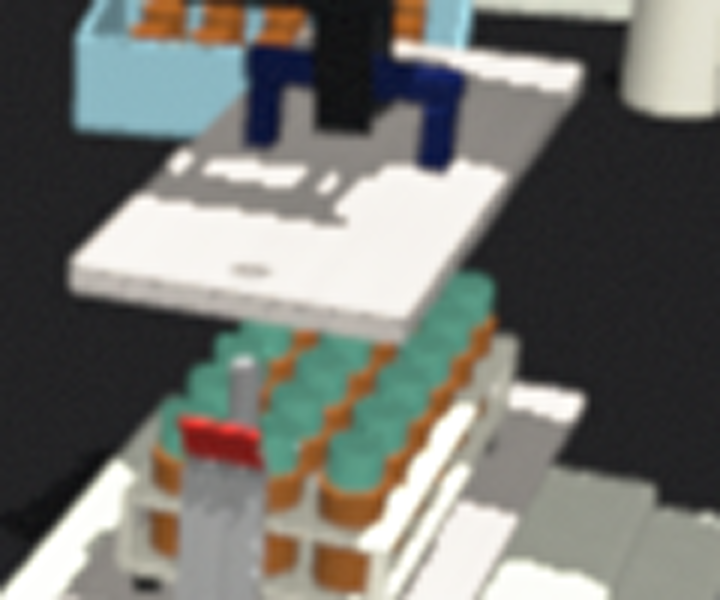

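Run:
```python
from h import *
zt=.2814-.0409+.01
ht=onplane("top",(356.4,277.4),zt)[0];hs=onplane("side",(371.1,164.6),zt)[0]
pt=onplane("top",(357.2,277.5),.212)[0];ps=onplane("side",(370.2,180.1),.212)[0]
print("hole top/side",ht,hs,tri((371.1,164.6),(356.4,277.4)));print("post",pt,ps,tri((370.2,180.1),(357.2,277.5)))
x=np.array([.194,.981,0]);y=np.array([.981,-.194,0])
for a,b in((ht,pt),(hs,ps)): print("post-hole",(b-a)[:2],"tool",x@(b-a),y@(b-a))
s0=np.load("pics/side0.npy");crop(s0,350,160,390,200,15,"pics/s0post.png");s3=np.load("pics/side3.npy");crop(s3,350,155,390,195,15,"pics/s3post.png");t=np.load("pics/top3.npy");crop(t,340,262,372,294,18,"pics/t3hole.png")
```

```text
hole top/side [ 0.54260957 -0.10183407  0.2505    ] [ 0.54457232 -0.10749596  0.2505    ] (array([ 0.54328163, -0.10149538,  0.25310331]), array([0.00097874]))
post [ 0.54267707 -0.1075962   0.212     ] [ 0.54504873 -0.11394184  0.212     ] (array([ 0.54351352, -0.10717128,  0.21521721]), array([0.00121716]))
post-hole [ 6.75011137e-05 -5.76212300e-03] tool -0.005639547448332065 0.0011840704548004293
post-hole [ 0.00047642 -0.00644588] tool -0.006230982916194229 0.0017178639159984768
```

View pics/s3post.png

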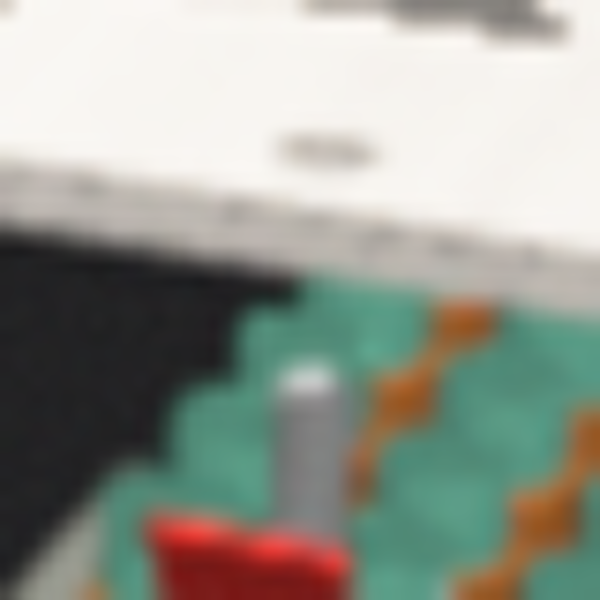

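View pics/t3hole.png

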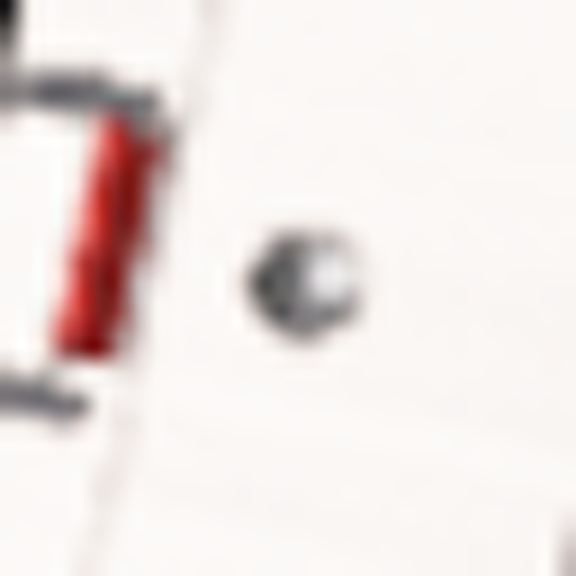

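Run:
```python
from h import *
delta([.5219,-.2247,.259],78.8)
```

```text
t 25.73 pos [ 0.5213 -0.2191  0.2817] xang 78.78 tilt 4.01 F [-0.3   0.4  -5.19] M [ 0.01 -0.17  0.01] w 0.157
shift [-0.0049  0.0032  0.0226] turn -0.0003827737316193236
```

Call:
servo_tool(plan=[[[0.0,-0.001,0.0005,0.002,0],[0.0,-0.001,0.0005,0.003,0],[0.0,-0.001,0.0005,0.004,0],[0.0,-0.001,0.0005,0.004,0],[0.0,-0.001,0.0005,0.004,0],[0.0,0,0.0005,0.003,0],[0.0,0,0,0.002,0],[0.0,0,0,0,0]]])

```text
time_s: 26.4
position: [0.5215, -0.2255, 0.2571]
tool_rot: [0.773, 0.634, -0.028, -0.02]
ft_force: [-0.6, -0.1, -4.8]
width: 0.157
```

Run:
```python
from h import *
delta([.5219,-.2247,.259],78.8);lean();tiltvec()
o=snap("4");crop(o["side"],350,155,390,195,15,"pics/s4post.png");crop(o["top"],340,262,372,294,18,"pics/t4hole.png")
```

```text
t 26.4 pos [ 0.5215 -0.2255  0.2571] xang 78.75 tilt 4.01 F [-0.58 -0.06 -4.79] M [ 0.09 -0.13  0.04] w 0.157
shift [ 0.0008  0.0001 -0.0019] turn -0.0008198457052079888
lean world (x,y) of tool z: [-0.0699 -0.0044] q [-0.122  0.258  0.526  1.562 -0.099  1.42   1.786] tq [ 6.000e-02 -5.246e+01  6.100e+00 -4.070e+01  2.800e-01  3.800e-01
  1.000e-02]
tool x.z -0.0179  tool y.z -0.0677 (slopes) [ 0.003  0.003  0.001 -0.    -0.002  0.003  0.001]
```

View pics/s4post.png

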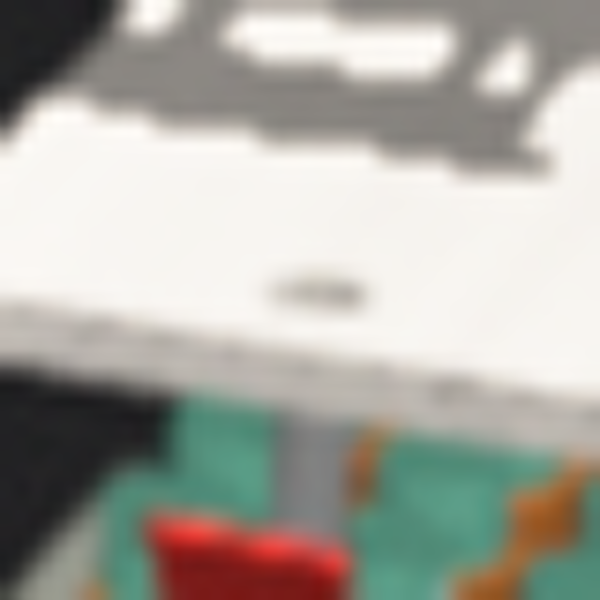

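View pics/t4hole.png

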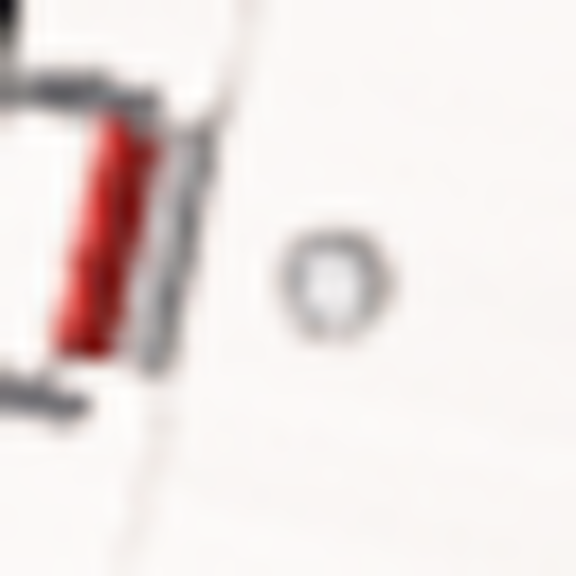

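The top view shows the post's top concentric in the hole, at crop (330,285). I'll descend slowly.

Call:
servo_tool(plan=[[[0.0,0,0.0001,0.0015,0],[0.0,0,0.0001,0.0015,0],[0.0,0,0.0001,0.0015,0],[0.0,0,0.0001,0.0015,0],[0.0,0,0.0001,0.001,0],[0.0,0,0.0001,0.001,0],[0.0,0,0,0,0],[0.0,0,0,0,0]]])

```text
time_s: 27.17
position: [0.5221, -0.2256, 0.2495]
tool_rot: [0.773, 0.634, -0.028, -0.02]
ft_force: [-0.7, 0.3, -5.0]
width: 0.157
```

Run:
```python
from h import *
delta([.5215,-.2255,.230],78.75);lean()
o=snap("5");crop(o["side"],330,110,450,210,6,"pics/s5.png");crop(o["top"],340,262,372,294,18,"pics/t5hole.png")
```

```text
t 27.17 pos [ 0.5221 -0.2256  0.2495] xang 78.78 tilt 3.91 F [-0.72  0.31 -5.03] M [ 0.02 -0.16 -0.04] w 0.157
shift [0.0003 0.0007 0.0195] turn 0.000527283354719188
lean world (x,y) of tool z: [-0.0681 -0.0047] q [-0.121  0.262  0.525  1.573 -0.101  1.403  1.788] tq [-3.000e-02 -5.233e+01  6.090e+00 -4.032e+01  2.800e-01  4.800e-01
  0.000e+00]
```

View pics/t5hole.png

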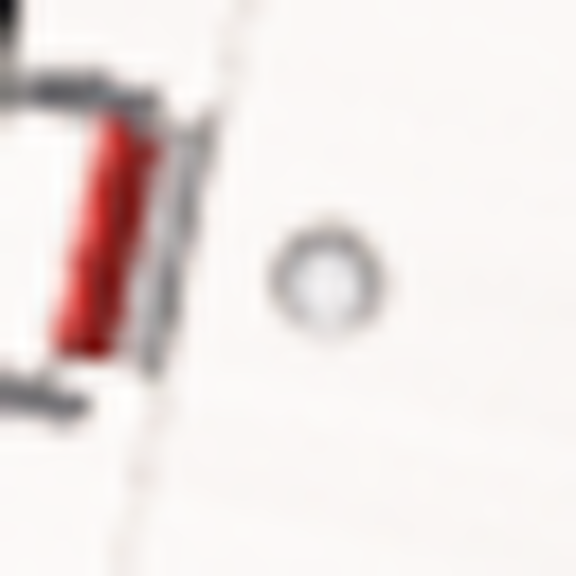

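Call:
servo_tool(plan=[[[0.0,-0.0002,-0.0002,0.001,0],[0.0,-0.0002,-0.0002,0.0015,0],[0.0,0,-0.0001,0.0015,0],[0.0,0,0,0.0015,0],[0.0,0,0,0.0015,0],[0.0,0,0,0.0015,0],[0.0,0,0,0.001,0],[0.0,0,0,0,0]]])

```text
time_s: 27.93
position: [0.5208, -0.2259, 0.2391]
tool_rot: [0.773, 0.634, -0.028, -0.02]
ft_force: [0.4, 1.2, -4.5]
width: 0.155
```

Run:
```python
from h import *
delta([.5215,-.2255,.217],78.75);lean()
o=snap("6");crop(o["side"],330,110,450,210,6,"pics/s6.png");crop(o["top"],340,262,372,294,18,"pics/t6hole.png")
```

```text
t 27.93 pos [ 0.5208 -0.2259  0.2391] xang 78.78 tilt 3.91 F [ 0.43  1.23 -4.54] M [ 0.04 -0.15  0.03] w 0.155
shift [0.0009 0.0021 0.022 ] turn 0.0005835793246968812
lean world (x,y) of tool z: [-0.068  -0.0047] q [-0.12   0.266  0.524  1.591 -0.103  1.382  1.79 ] tq [ 4.000e-02 -5.259e+01  6.250e+00 -4.027e+01  2.900e-01  4.400e-01
  0.000e+00]
```

View pics/t6hole.png

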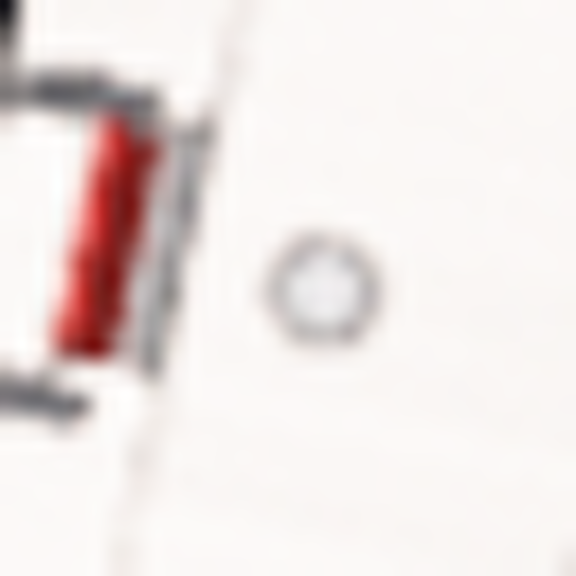

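View pics/s6.png

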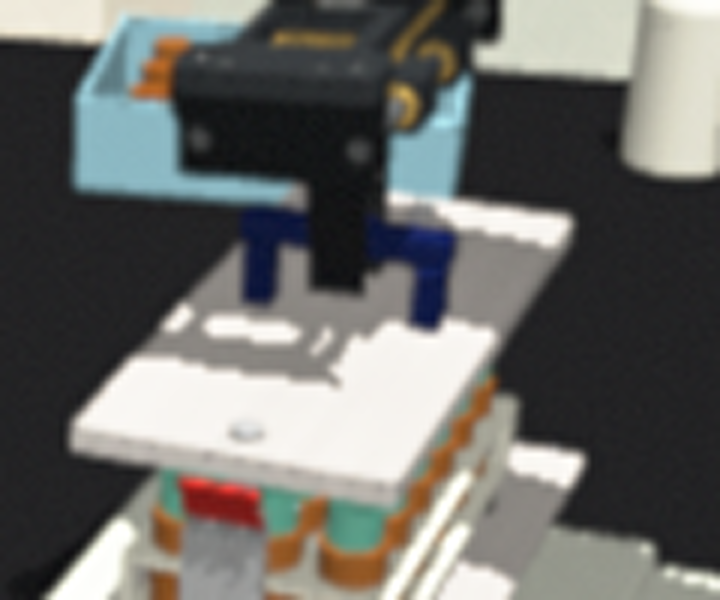

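Call:
servo_tool(plan=[[[0.0,0,0.0001,0.0015,0],[0.0,0,0.0001,0.002,0],[0.0,0,0.0001,0.002,0],[0.0,0,0.0001,0.002,0],[0.0,0,0.0001,0.002,0],[0.0,0,0.0001,0.002,0],[0.0,0,0.0001,0.0015,0],[0.0,0,0.0001,0.001,0]]])

```text
time_s: 28.7
position: [0.5212, -0.2263, 0.2247]
tool_rot: [0.773, 0.634, -0.027, -0.019]
ft_force: [-1.0, -0.4, -0.7]
width: 0.156
```

Run:
```python
from h import *
delta([.5208,-.2257,.205],78.75);lean()
```

```text
t 28.7 pos [ 0.5212 -0.2263  0.2247] xang 78.8 tilt 3.81 F [-1.   -0.35 -0.74] M [ 0.02  0.1  -0.  ] w 0.156
shift [0.0008 0.0008 0.0197] turn 0.0007921370608701128
lean world (x,y) of tool z: [-0.0662 -0.0051] q [-0.117  0.275  0.522  1.611 -0.108  1.352  1.794] tq [-6.000e-02 -5.028e+01  5.980e+00 -3.784e+01  1.800e-01  1.400e-01
 -2.000e-02]
```

Call:
servo_tool(plan=[[[0.0,0.0003,0.0001,0.001,0],[0.0,0.0003,0.0001,0.001,0],[0.0,0.0001,0.0001,0.001,0],[0.0,0,0.0001,0.001,0],[0.0,0,0,0.001,0],[0.0,0,0,0.001,0],[0.0,0,0,0.001,0],[0.0,0,0,0.001,0]]])

```text
time_s: 29.37
position: [0.5221, -0.2262, 0.2192]
tool_rot: [0.773, 0.634, -0.026, -0.018]
ft_force: [-2.1, 1.8, 5.1]
width: 0.155
```

Run:
```python
from h import *
delta([.5208,-.2257,.205],78.75);lean()
o=snap("7");crop(o["side"],330,110,450,210,6,"pics/s7.png");crop(o["top"],340,262,372,294,18,"pics/t7hole.png")
```

```text
t 29.37 pos [ 0.5221 -0.2262  0.2192] xang 78.77 tilt 3.58 F [-2.08  1.75  5.09] M [ 0.34  0.55 -0.02] w 0.155
shift [ 0.0005 -0.0005  0.0143] turn 0.0004151871672830598
lean world (x,y) of tool z: [-0.0622 -0.0055] q [-0.117  0.277  0.521  1.62  -0.111  1.337  1.795] tq [ 1.000e-01 -4.820e+01  5.910e+00 -3.662e+01  2.400e-01 -6.200e-01
  1.000e-02]
```

View pics/s7.png

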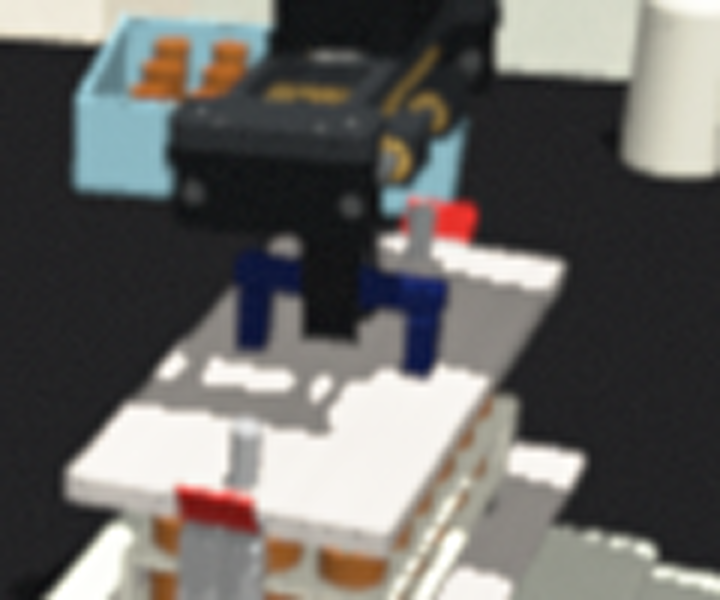

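View pics/t7hole.png

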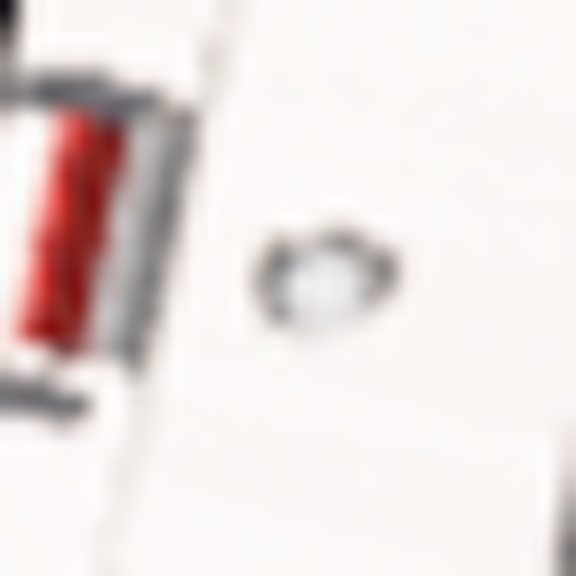

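Both posts stand through their holes and the +y catch has started to open. I'll keep pressing, with a small −y correction.

Call:
servo_tool(plan=[[[0.0,0,-0.0003,0.001,0],[0.0,0,-0.0003,0.001,0],[0.0,0,-0.0002,0.001,0],[0.0,0,-0.0001,0.001,0],[0.0,0,0,0.001,0],[0.0,0,0,0.001,0],[0.0,0,0,0.001,0],[0.0,0,0,0.001,0]]])

```text
time_s: 30.13
position: [0.5216, -0.2263, 0.2104]
tool_rot: [0.773, 0.634, -0.026, -0.017]
ft_force: [-0.8, -1.4, 1.8]
width: 0.155
```

Run:
```python
from h import *
delta([.5212,-.2257,.203],78.75);lean()
```

```text
t 30.13 pos [ 0.5216 -0.2263  0.2104] xang 78.81 tilt 3.49 F [-0.78 -1.44  1.82] M [-0.   -0.08 -0.04] w 0.155
shift [ 0.0006 -0.0001  0.0074] turn 0.0010042108427767982
lean world (x,y) of tool z: [-0.0604 -0.0069] q [-0.116  0.281  0.52   1.635 -0.112  1.317  1.796] tq [-5.600e-01 -5.011e+01  5.610e+00 -3.682e+01  1.500e-01  5.200e-01
 -1.000e-02]
```

Call:
servo_tool(plan=[[[0.0,0.0001,0,0.001,0],[0.0,0.0001,0,0.001,0],[0.0,0,0,0.001,0],[0.0,0,0,0.001,0],[0.0,0,0,0.001,0],[0.0,0,0,0.001,0],[0.0,0,0,0,0],[0.0,0,0,0,0]]])

```text
time_s: 30.8
position: [0.5216, -0.2263, 0.2058]
tool_rot: [0.773, 0.634, -0.024, -0.016]
ft_force: [-1.1, 0.2, 2.6]
width: 0.16
```

Run:
```python
from h import *
delta([.5212,-.2257,.2025],78.75);lean()
o=snap("8");crop(o["side"],330,110,450,210,6,"pics/s8.png");crop(o["top"],325,245,375,295,12,"pics/t8hole.png")
```

```text
t 30.8 pos [ 0.5216 -0.2263  0.2058] xang 78.76 tilt 3.35 F [-1.07  0.22  2.62] M [ 0.3   0.12 -0.01] w 0.16
shift [ 0.0006 -0.0004  0.0033] turn 0.00010734762398523223
lean world (x,y) of tool z: [-0.0581 -0.006 ] q [-0.115  0.283  0.519  1.642 -0.116  1.306  1.798] tq [-1.000e-01 -4.936e+01  5.980e+00 -3.655e+01  3.000e-01 -4.000e-02
 -2.000e-02]
```

View pics/s8.png

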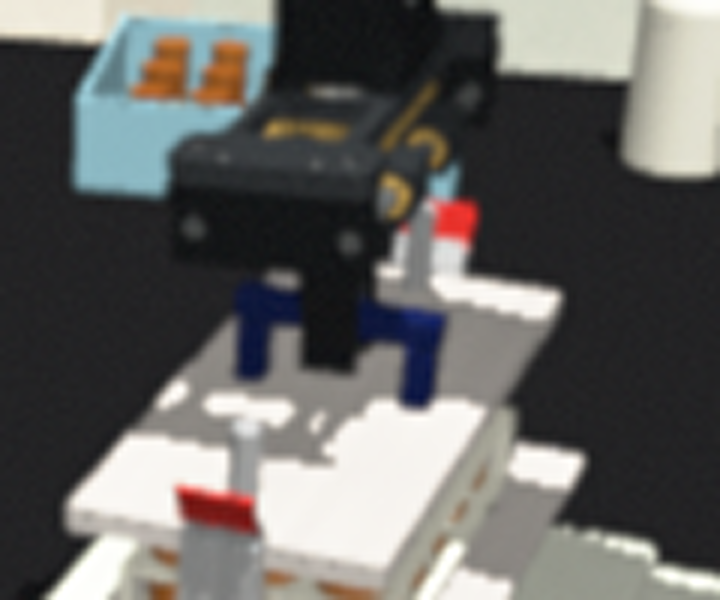

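View pics/t8hole.png

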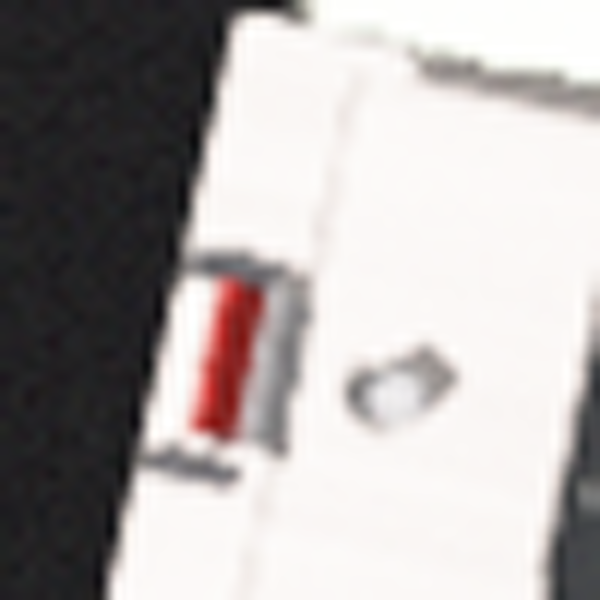

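Call:
servo_tool(plan=[[[0.0,0.0001,0,0.0012,0],[0.0,0.0001,0,0.0012,0],[0.0,0,0,0.0012,0],[0.0,0,0,0.0012,0],[0.0,0,0,0.0012,0],[0.0,0,0,0,0],[0.0,0,0,0,0],[0.0,0,0,0,0]]])

```text
time_s: 31.57
position: [0.5217, -0.2263, 0.2032]
tool_rot: [0.773, 0.634, -0.023, -0.016]
ft_force: [-3.1, 1.4, 6.7]
width: 0.16
```

Run:
```python
from h import *
delta([.5212,-.2257,.2025],78.75);lean()
```

```text
t 31.57 pos [ 0.5217 -0.2263  0.2032] xang 78.75 tilt 3.21 F [-3.07  1.39  6.72] M [0.44 0.67 0.05] w 0.16
shift [ 0.0005 -0.0006  0.0007] turn -1.635139762456994e-05
lean world (x,y) of tool z: [-0.0557 -0.0053] q [-0.114  0.284  0.518  1.647 -0.118  1.298  1.799] tq [-2.000e-02 -4.715e+01  5.770e+00 -3.550e+01  2.500e-01 -9.100e-01
 -3.000e-02]
```

Call:
servo_tool(plan=[[[0.0,0.0001,-0.0001,0.0012,0],[0.0,0.0001,-0.0001,0.0012,0],[0.0,0,-0.0001,0.0012,0],[0.0,0,0,0.0012,0],[0.0,0,0,0.0012,0],[0.0,0,0,0,0],[0.0,0,0,0,0],[0.0,0,0,0,0]]])

```text
time_s: 32.23
position: [0.5217, -0.2264, 0.2026]
tool_rot: [0.773, 0.634, -0.021, -0.015]
ft_force: [-2.8, 1.2, 7.5]
width: 0.16
```

Run:
```python
from h import *
delta([.5212,-.2257,.2025],78.75);lean()
o=snap("9");crop(o["side"],330,110,450,210,6,"pics/s9.png");crop(o["top"],325,245,375,295,12,"pics/t9hole.png")
```

```text
t 32.23 pos [ 0.5217 -0.2264  0.2026] xang 78.74 tilt 2.98 F [-2.79  1.17  7.46] M [0.45 0.74 0.01] w 0.16
shift [ 0.0006 -0.0006  0.0002] turn -0.00013640822997151858
lean world (x,y) of tool z: [-0.0518 -0.0043] q [-0.113  0.282  0.518  1.65  -0.119  1.294  1.8  ] tq [ 2.000e-02 -4.681e+01  5.720e+00 -3.539e+01  2.100e-01 -1.030e+00
 -3.000e-02]
```

View pics/s9.png

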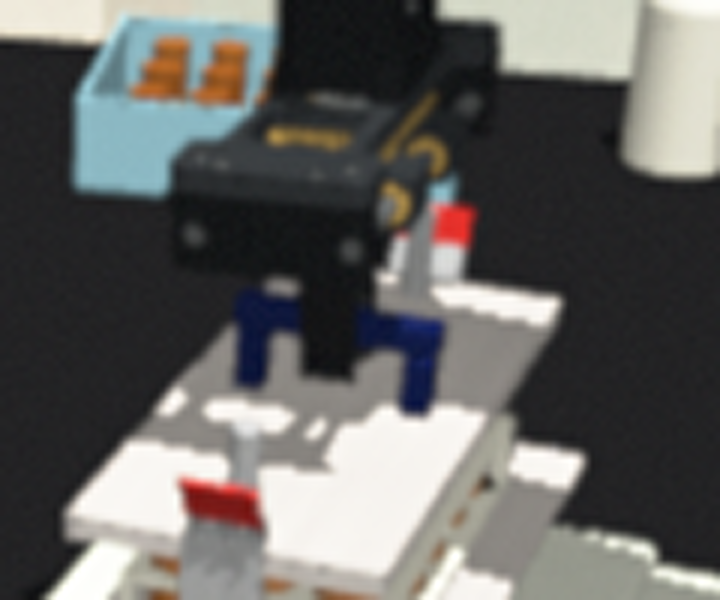

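View pics/t9hole.png

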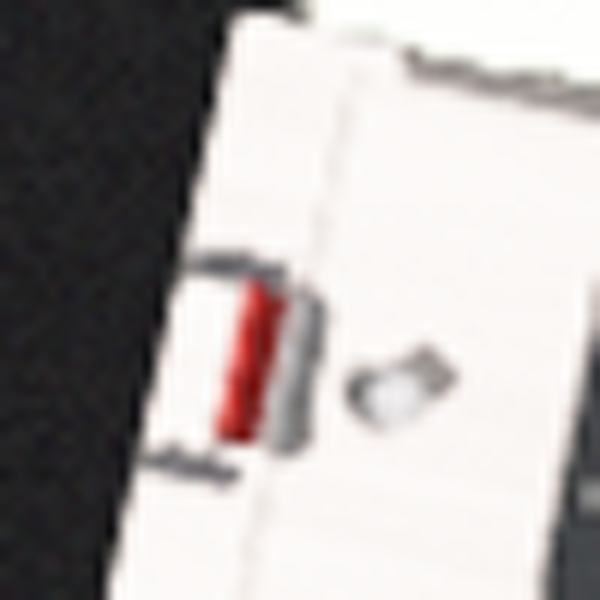

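Run:
```python
from h import *
for k in "0 6 7 8 9".split():
    for n,boxes in(("side",[(385,130,425,170),(350,175,385,205)]),("top",[(335,255,360,295),(460,285,485,320)])):
        im=np.load(f"pics/{n}{k}.npy").astype(int)
        for (x0,y0,x1,y1) in boxes:
            s=im[y0:y1,x0:x1];m=(s[...,0]>110)&(s[...,1]<90)&(s[...,2]<90);p=np.argwhere(m)
            if len(p): print(k,n,(x0,y0),len(p),"u %.1f-%.1f v %.1f-%.1f mean %.2f %.2f"%(p[:,1].min()+x0,p[:,1].max()+x0,p[:,0].min()+y0,p[:,0].max()+y0,p[:,1].mean()+x0,p[:,0].mean()+y0))
```

```text
0 side (385, 130) 39 u 396.0-408.0 v 144.0-150.0 mean 404.44 146.85
0 side (350, 175) 102 u 356.0-384.0 v 181.0-203.0 mean 367.77 194.97
0 top (335, 255) 35 u 344.0-348.0 v 269.0-281.0 mean 345.63 274.97
0 top (460, 285) 88 u 466.0-474.0 v 297.0-310.0 mean 470.49 303.55
6 side (350, 175) 122 u 356.0-384.0 v 190.0-204.0 mean 368.57 195.39
6 top (335, 255) 35 u 344.0-348.0 v 269.0-281.0 mean 345.63 274.97
7 side (385, 130) 37 u 397.0-409.0 v 143.0-149.0 mean 405.46 146.05
7 side (350, 175) 93 u 356.0-384.0 v 192.0-204.0 mean 366.95 196.63
7 top (335, 255) 40 u 342.0-346.0 v 268.0-280.0 mean 343.80 274.10
8 side (385, 130) 39 u 397.0-409.0 v 143.0-151.0 mean 405.90 146.23
8 side (350, 175) 65 u 360.0-372.0 v 192.0-198.0 mean 366.08 194.97
8 top (335, 255) 40 u 342.0-346.0 v 268.0-280.0 mean 343.80 274.10
9 side (385, 130) 34 u 403.0-408.0 v 144.0-150.0 mean 405.59 146.82
9 side (350, 175) 70 u 361.0-373.0 v 191.0-197.0 mean 366.80 193.87
9 top (335, 255) 36 u 344.0-348.0 v 268.0-281.0 mean 345.64 274.78
```

Both tabs are back at their closed pixels: left u is 345.64 (345.63 at the start), and right is u max 408, v 144–150. I'll ease off and let go.

Call:
servo_tool(plan=[[[0.0,0,0,-0.0008,0],[0.0,0,0,-0.0005,0],[0.045,0,0,0,0],[0.045,0,0,0,0],[0.045,0,0,0,0],[0.045,0,0,0,0],[0.045,0,0,0,0],[0.045,0,0,0,0]]])

```text
time_s: 33.0
position: [0.5215, -0.2262, 0.2028]
tool_rot: [0.773, 0.634, -0.022, -0.015]
ft_force: [0.6, 0.6, 0.3]
width: 0.486
```

Call:
servo_tool(plan=[[[0.05,0,0,0,0],[0.05,0,0,-0.003,0],[0.05,0,0,-0.005,0],[0.05,0,0,-0.007,0],[0.05,0,0,-0.009,0],[0.05,0,0,-0.01,0],[0.05,0,0,-0.011,0],[0.05,0,0,-0.012,0]]])

```text
time_s: 33.67
position: [0.524, -0.2257, 0.2638]
tool_rot: [0.773, 0.634, -0.023, -0.016]
ft_force: [0.5, -0.1, 0.4]
width: 0.572
```

Run:
```python
from h import *
delta([.5212,-.2257,.2025],78.75)
o=snap("10");crop(o["side"],310,110,470,230,5,"pics/s10.png");crop(o["top"],320,215,480,335,5,"pics/t10.png")
```

```text
t 33.67 pos [ 0.524  -0.2257  0.2638] xang 78.76 tilt 3.19 F [ 0.5  -0.1   0.35] M [ 0.04 -0.07  0.  ] w 0.572
shift [0.0003 0.0005 0.0613] turn 0.00014187070118087952
```

View pics/s10.png

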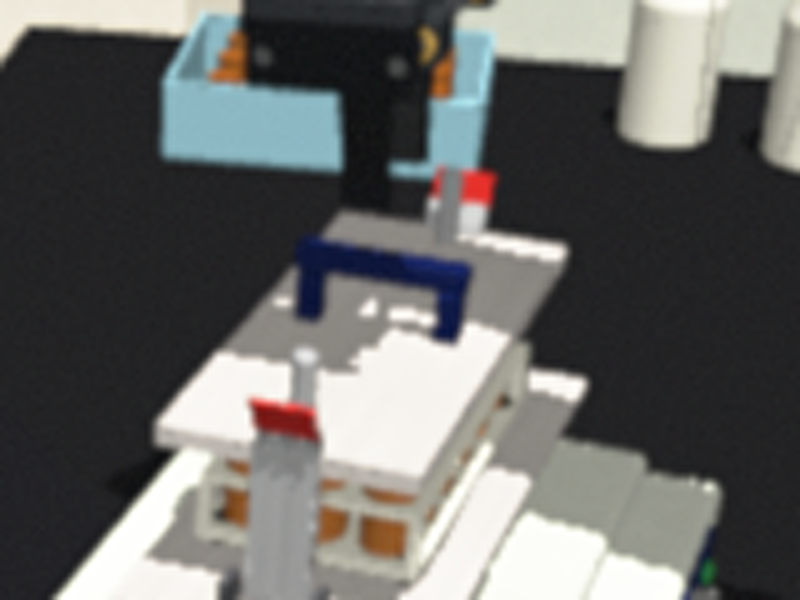

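Released, and the plate sits flat on the posts. I'll clear the view to check the height and both catches from above.

Call:
servo_tool(plan=[[[0.05,0,0,-0.015,0],[0.05,0,0,-0.02,0],[0.05,0,0,-0.022,0],[0.05,0,-0.003,-0.022,0],[0.05,0.005,-0.003,-0.018,0],[0.05,0.01,0,-0.012,0],[0.05,0.016,0,-0.006,0],[0.05,0.022,0,-0.002,0]]])

```text
time_s: 34.43
position: [0.5332, -0.1758, 0.3872]
tool_rot: [0.776, 0.631, -0.023, -0.014]
ft_force: [-0.0, 0.6, 0.1]
width: 0.573
```

Call:
servo_tool(plan=[[[0.05,0.028,0,0,0],[0.05,0.033,0,0,0],[0.05,0.035,0,0,0],[0.05,0.035,0,0,0],[0.05,0.035,0,0,0],[0.05,0.035,0,0,0],[0.05,0.035,0,0,0],[0.05,0.033,0,0,0]]])

```text
time_s: 35.1
position: [0.5893, 0.0941, 0.3848]
tool_rot: [0.779, 0.627, -0.021, -0.013]
ft_force: [0.5, 0.2, 0.7]
width: 0.572
```

Call:
servo_tool(plan=[[[0.05,0.03,0,0,0],[0.05,0.025,0,0,0],[0.05,0.02,0,0,0],[0.05,0.014,0,0,0],[0.05,0.008,0,0,0],[0.05,0.004,0,0,0],[0.05,0,0,0,0],[0.05,0,0,0,0]]])

```text
time_s: 35.77
position: [0.6104, 0.2059, 0.3802]
tool_rot: [0.776, 0.631, -0.023, -0.014]
ft_force: [0.7, -0.3, 0.5]
width: 0.574
```

Run:
```python
from h import *
delta([.5212,-.2257,.2025],78.75)
o=snap("11");crop(o["top"],320,215,480,335,5,"pics/t11.png")
d=np.load("pics/top11_d.npy");K,R,t=cam("top")
for k in("0","11"):
    im=np.load(f"pics/top{k}.npy").astype(int)
    for (x0,y0,x1,y1) in [(335,255,360,295),(460,285,485,320)]:
        s=im[y0:y1,x0:x1];p=np.argwhere((s[...,0]>110)&(s[...,1]<90)&(s[...,2]<90))
        if len(p): print(k,len(p),(p.mean(0)+[y0,x0]).round(2))
# plate height at points on plate (plate frame)
c=np.array([.519,-.2235]);x=np.array([.981,-.194]);y=np.array([.194,.981])
for px in(-.05,.05):
    for py in(-.125,-.09,.09,.125):
        q=np.r_[c+px*x+py*y,.1735];uv=proj("top",q)[0];u,v=uv.round().astype(int);z=np.median(d[v-1:v+2,u-1:u+2])
        w=R.T@(np.linalg.inv(K)@np.array([u,v,1.])*z-t);print((px,py),(u,v),"z",w[2].round(4))
```

```text
t 35.77 pos [0.6104 0.2059 0.3802] xang 78.24 tilt 3.09 F [ 0.73 -0.26  0.53] M [ 0.01 -0.02  0.03] w 0.574
shift [-0.4376  0.0101  0.185 ] turn -0.008943696306145776
0 35 [274.97 345.63]
0 88 [303.55 470.49]
11 35 [274.97 345.63]
11 88 [303.55 470.49]
(-0.05, -0.125) (np.int64(454), np.int64(323)) z 0.1733
(-0.05, -0.09) (np.int64(440), np.int64(319)) z 0.1732
(-0.05, 0.09) (np.int64(363), np.int64(302)) z 0.1729
(-0.05, 0.125) (np.int64(348), np.int64(299)) z 0.1739
(0.05, -0.125) (np.int64(463), np.int64(280)) z 0.1732
(0.05, -0.09) (np.int64(448), np.int64(276)) z 0.174
(0.05, 0.09) (np.int64(372), np.int64(259)) z 0.1719
(0.05, 0.125) (np.int64(357), np.int64(256)) z 0.1736
```

View pics/t11.png

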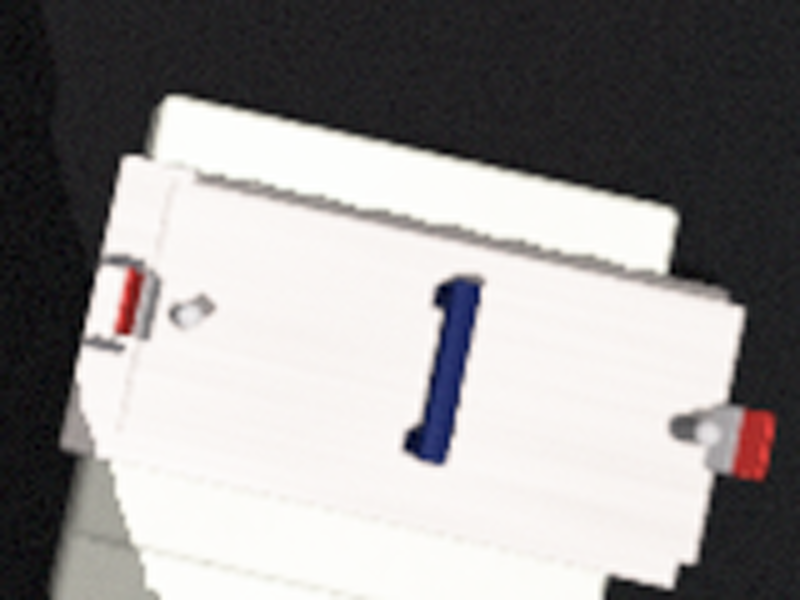

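View pics/side11.png

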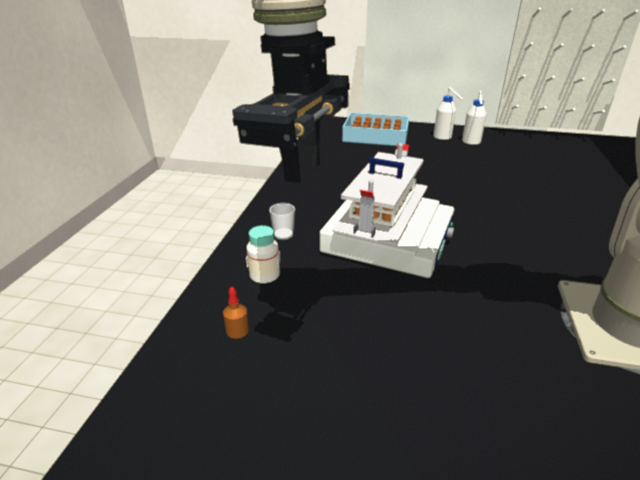

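The plate top is level at about 173.5 mm, which is the latched height. Both catch tabs are exactly at their starting pixels, the bystanders haven't moved, and the arm is clear.

```bash
python3 -c "
from station import ticket
print(ticket.hand_in())"
```

```text
the job is handed in; nothing more can be done
None
```

The hold-down plate is fitted over both posts and latched at both ends, and I handed the job in at about 36 s. No verdict was reported.

**What I did:** I gripped the plate by its handle and carried it to the shaker. I found the deck's shift from the post tops in the top view and lowered the plate slowly, pressing with about 12 N (wrist reading plus the plate's weight) until both catches snapped over. Then I eased off, let go and backed away.

**Last checks:**
- **Height:** the plate's top read 172–174 mm at eight points, against 173.5 mm when latched, and it is level.
- **Catches:** both catch tabs are at exactly their starting pixels in the top view, so both are closed.
- **Bystanders:** by eye in the side view, the jar, bottle and beaker stand where they were. I did not measure them.
- **Arm:** it was well clear of everything when I handed in.

**What went wrong or disagreed:**
- **Tilt in carrying:** fast moves leaned the hand, and the plate with it, by about 3.5°. I set the plate back on the bench and regripped it flat. After that I moved gently, and the hand's lean stayed within about 0.6° of its value at the regrip. Setting it down pressed the bench with about 29 N.
- **Hole b:** the −y hole was hidden from above during the lowering. I confirmed it only once its post showed through the hole in the side view.
- **Cameras:** absolute positions from the two cameras differed by up to about 7 mm. I relied on the hole-to-post offset instead, which agreed to about 1 mm.

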